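Close the pipe keeper on the vacuum pump and counter-hold its bolt

TASK

Swing the pump's pipe keeper strap down over the pipe until its slot sits fully home on the clamp bolt. Then reach into the gap between the bracket and the pump, take the hexagon head of that bolt between the fingers and hold it firmly and still, so that it cannot turn when I tighten the nut in front: do not spin the bolt on the way, and finish while still gripping its head. Leave the other things on the bench where they are.

Things in the scene. Friction and masses are not known exactly. Their poses are not given: they have to be found in the camera images.
- pump: Bench vacuum pump on a base plate (320 x 270 mm), fixed. Origin: on the bench under the rear face of its bracket; x points from bracket to pump (away from the robot), y left along the bracket, z up. The bracket is an upright 6 mm steel plate: x -6 to 0 mm, y -79 to 110 mm, top edge at z = 150 mm.
- gap (a point): Middle of the gap behind the bracket, level with its top edge (150 mm up), right above the bolt's y. The gap is 56 mm wide (pump x 0 to 56 mm), from the plate to the pump's white front housing, an upright face 130 mm high (y -115 to 115 mm). From x = 138 mm on, black pump heads rise to 170 mm. The gap is open at its -y end.
- pipe (a point): Axis of the level 16 mm steel pipe where it passes the bracket in a U notch: along the pump's x, at y = 35 mm, 94.5 mm up. It crosses the gap and runs on to 92 mm in front of the plate.
- strap (a joint): Angle of the keeper strap, a flat steel bar 5 mm thick, 24 mm wide (39 at the hook), that swings in front of the bracket in a plane parallel to it. 0 = closed: level over the pipe, slot on the bolt behind washer and nut (a stop). Grows as the free end rises; 1.57 = upright, 1.75 = open stop. It starts raised. The pivot is stiff: the strap stays at any angle, about 2 N at its pin moves it.
- strap_hinge (a point): The strap's pivot, mid-thickness, at pump y = 85 mm, 115 mm up; its axis is the pump's x. The pin's axis is 205 mm from it: at strap angle a it lies 205 mm x cos(a) to the -y side and 205 mm x sin(a) higher.
- strap_pin (a point): Point on the axis of the pull pin at the strap's free end, 18 mm out from the strap's front face: a round steel pin 12 mm in diameter, jutting 36 mm from the strap towards the robot (the pump's -x), with an 18 mm disc at its end. Closed, it is 65 mm to the -y side of the bolt.
- bolt_head (a point): Centre of the head of the M16 steel bolt, hidden behind the bracket: hexagon 24 mm across flats, 28 over corners, 10 mm thick along the pump's x (8 to 18 mm behind the plate, on a round 22 mm sleeve), at pump y = -55 mm, 115 mm up. Bolt axis = pump's x. Its nut and 30 mm washer are in front of the strap; the bolt's end is 42 mm in front of the plate's rear face.
- bolt (a joint): Turn of the bolt, rad, right-handed about the pump's x (positive carries y towards z). At 0 two flats of the head are upright, facing along the pump's +y and -y; the others follow every 60 degrees. Starts within 0.28 rad of 0. The bolt is loose and turns easily (0.08 N m of friction).
- spanner_mid (a point): Bystander, to be left alone: open-ended steel spanner, 220 mm long, lying on the bench in front of the pump, to its right; the point is the middle of its length.
- reagent_mid (a point): Bystander, to be left alone: amber reagent bottle with orange cap, 62 mm in diameter, 125 mm tall, standing beside the pump on the right-hand (-y) side of it; the point is half-way up its axis.
- beaker_mid (a point): Bystander, to be left alone: clear beaker, 72 mm across the rim, 95 mm tall, standing on the bench; the point is on its axis half-way up.
- rack_mid (a point): Bystander, to be left alone: orange tube rack, left of the pump, with blue-capped tubes, 210 x 75 mm, 96 mm tall over the caps; the point is in its middle, 30 mm up.
- dishes_mid (a point): Bystander, to be left alone: stack of three Petri dishes, 94 mm in diameter, 47 mm tall; the point is its centre.
- marker_mid (a point): Bystander, to be left alone: white marker pen with blue cap, 15 mm thick, 130 mm long, lying on the bench; the point is its centre.

How it is judged:
By the outcome, as a careful person would: the job done as asked, in the order asked, and still so for the second after the job is handed in, while the arm keeps its last pose, push and grip.
It also fails if it takes over 45 s, if anything falls off the work surface, if the arm or the gripper's body presses on something with over 40 N, if the wrist force passes 120 N, or if a joint passes its speed limit or range.

ROBOT

A 6-joint arm with a two-finger parallel gripper is mounted at the origin on the work surface. World frame = base frame: x ahead of the robot, y to its left, z up, the work surface at z = 0. Lengths are in m, angles in degrees, forces in N, time in s.
With the tool pointing down it reaches from about 0.25 to 0.85 m from the base axis. Payload 12.5 kg.
Tool frame: the origin (TCP) lies midway between the tips of the shut fingers; the grasp point (between the pads) lies 19 mm behind it; x points along the fingers, y is the direction in which the jaws open and shut, and the axes are right-handed (so a half turn about x gives the same grasp; the last joint's range is limited). The gripper opens to 93 mm and grips with 3 to 60 N. Pads are 15 mm wide; open, the fingers measure 128 mm over their backs; the gripper's body (75 mm by 188 mm) begins 65 mm behind the grasp point.
Start: joints at [-69.477, 20.094, 94.641, -0, 65.266, -4.847], TCP at [0.236, -0.497, 0.219] pointing down, gripper open.
Joint ranges: [-157.81, 157.81], [-45, 120.19], [0.68, 151.7], [-89.99, 269.99], [4.06, 180], [-164.3, 164.3]. Speed limits (degrees/s): [127.2, 127.2, 159.86, 180, 180, 180].

INTERFACE

Orientations are given as a 3x3 rotation matrix whose columns are the frame's x, y, z axes.
In Python, from workcell import env, read_camera, workorder, boxes_of, cut_out, pinpoint gives the robot as it stands. The module is installed in compiled form; this text tells all that it offers.
- The arm moves only by the tool drive_tool, never from a script. Its argument "deltas" is a list of rows, each a list of 6 numbers: the shift along the tool's x, y, z in m, then the turn, a rotation vector about the tool's x, y, z in rad. A call has 1 to 12 rows; each row shifts and turns the commanded pose from where the row before left it, along the tool's axes as they then stand; what a row does not reach is not made up. A row lasts 1/12 s, in which the tool goes at most 41.7 mm and 7.16 degrees, less where a joint would pass 70% of its speed; a pose out of reach is approached as far as the arm can. A call is refused whole if a number of a shift passes 0.0417 or a number of a turn 0.125, either way. A call with a gripper value outside its range is refused whole. "fingers" is the closure, from 0 (fully open) to 1 (shut), set as the call begins (left out, the last holds). The fingers move at their own pace and stop on an object; "force" is the grip in N (left out, the last holds). Time passes only in rows, so rows that do not move let the fingers close. It gives the time, the measured TCP pose, the force and the opening at its end, in the units of the state.
- env.get_state(): the state, without advancing time (a new reading comes with each control period).
- read_camera(name): name is "side" or "top"; returns a dict with "img" (400x640x3 uint8, blue, green, red), "z_map" (400x640 float32, m along the optical axis (not along the pixel's ray), 0 where there is no reading), "fx", "fy", "cx", "cy" (pixels), "camera_from_world" (4x4, takes a point from world to camera coordinates). Camera axes: x right, y up, looking along -z (the intrinsics and any distortion apply to the point x, -y, -z); pixel columns grow to the right and rows downward; lengths in m; the calibration is good to about 2 mm. A picture is of the moment at which its call begins.
- workorder.job_done(): hands the job in, once; it reports no verdict.
Trained networks look in the newest picture that a camera, given by its name, has taken for a name from the list of things; names that differ only in an ending like _2 or _b are one class to them, and where a whole thing is asked for, a point or a joint stands for the part that bears it (a point fixed in the world has none). Each returns a list of dicts, best first, with "conf" (0 to 1); they miss things now and then, are a little off and sometimes report something else, mostly with a low value. They report only what shows in the picture. A call takes as long as a camera call.
- boxes_of(camera, query): "extent" ([left, top, width, height] in pixels, round what is visible of it).
- cut_out(camera, query): "region" (400x640 bool, what is visible of it) and "extent" ([left, top, width, height] in pixels, round what is visible of it).
- pinpoint(camera, query): "at" ([column, row] in pixels: a listed point, or the origin of a listed thing).
The state is a dict: "time": time; "joint_positions": joint angles; "qd": joint speeds; "effort": joint torques, N m; "eef_pos": TCP position; "ee_rot": TCP orientation; "wrist_force": force on the tool from outside, world axes, zero at the start; "moment": the same for the moment, N m; "opening": finger opening in m.
Only numpy, scipy, OpenCV 4.12 (cv2) and the standard library are available. Lean on these libraries where they do the work, as an engineer would, in place of code of your own. Each camera call takes 0.05 s, during which the arm holds its last target.

## Working session

There is one attempt and no reset: what is moved stays moved. The work goes in short steps, Python scripts to look and compute and a tool call to move; the robot and the scene stay as the last step left them, time stands still between calls to the robot, and variables do not carry over. Pictures are saved under pics/ and viewed, and the job is handed in when it is done.

Besides the shell and the picture viewer there is one more tool, called after "Request:" in YAML: its name, and indented under it one key for each argument. drive_tool: Moves the arm, as the interface text tells. Its arguments: {"type":"object","properties":{"deltas":{"type":"array","items":{"type":"array","items":{"type":"number"}}},"fingers":{"type":"number"},"force":{"type":"number"}},"required":["deltas"]}

```bash
mkdir -p pics; cat > h.py <<'E'
import numpy as np, cv2
from workcell import env, read_camera, workorder, boxes_of, cut_out, pinpoint
def ray(c,uv):
    M=np.linalg.inv(np.array(c["camera_from_world"])); u,v=uv
    d=np.array([(u-c["cx"])/c["fx"],-(v-c["cy"])/c["fy"],-1.0])
    return M[:3,3],M[:3,:3]@d   # point = o + depth*d
def proj(c,p):
    q=np.array(c["camera_from_world"])@np.r_[p,1.]
    return np.array([c["cx"]+c["fx"]*q[0]/-q[2], c["cy"]-c["fy"]*q[1]/-q[2]]),-q[2]
def at(c,uv):
    z=c["z_map"][int(round(uv[1])),int(round(uv[0]))]; o,d=ray(c,uv); return o+z*d
E
python3 - <<'E'
from h import *
for n in("side","top"):
    c=read_camera(n); cv2.imwrite(f"pics/{n}0.png",c["img"])
    M=np.linalg.inv(c["camera_from_world"]); print(n,c["fx"],c["cx"],c["cy"],M.round(3).tolist(), c.keys())
    for q in["pump","gap","pipe","strap_hinge","strap_pin","bolt_head","spanner_mid","reagent_mid","beaker_mid","rack_mid","dishes_mid","marker_mid"]:
        r=pinpoint(n,q)
        for k in r[:2]: print(n,q,round(k["conf"],2),np.round(k["at"],1),at(c,np.clip(k["at"],0,[639,399])).round(3))
print(env.get_state())
E
```

```text
side 484.21355691072046 321.3368856664313 201.50279542474746 [[-0.746, 0.365, -0.557, -0.307], [-0.666, -0.421, 0.616, 0.837], [-0.009, 0.83, 0.557, 0.926], [0.0, 0.0, 0.0, 1.0]] dict_keys(['img', 'z_map', 'fx', 'fy', 'cx', 'cy', 'camera_from_world'])
side pump 0.58 [289.4 249. ] [0.502 0.084 0.021]
side gap 0.93 [292.2 195.2] [0.511 0.053 0.191]
side pipe 0.9 [285.4 226.9] [0.51  0.086 0.1  ]
side pipe 0.4 [322.3 192.5] [ 0.57  -0.139  0.081]
side strap_hinge 0.94 [277.9 231.6] [0.49  0.134 0.121]
side strap_pin 0.63 [307.  164.5] [ 0.507 -0.006  0.265]
side bolt_head 0.47 [296.4 205. ] [0.524 0.026 0.138]
side spanner_mid 0.58 [352.9 222.8] [ 0.458 -0.159  0.003]
side spanner_mid 0.28 [279.2 230.5] [0.488 0.131 0.124]
side reagent_mid 0.67 [323.5 192.9] [ 0.575 -0.15   0.073]
side beaker_mid 0.89 [286.4 313.2] [0.297 0.296 0.068]
side rack_mid 0.88 [223.9 273. ] [0.556 0.282 0.031]
side rack_mid 0.72 [289.  309.9] [0.292 0.292 0.08 ]
side dishes_mid 0.57 [306.3 165. ] [ 0.513 -0.01   0.26 ]
side marker_mid 0.72 [296.4 284. ] [0.392 0.168 0.011]
top 461.5123618251855 322.07886674643
[... 1154 characters left out ...]
754e+01,  1.41867791e-03,
        6.52659698e+01, -4.84670043e+00]), 'qd': array([-0.08233079,  0.04631276, -0.0554168 , -0.08504376, -0.03464877,
       -0.00183369]), 'effort': array([ 5.43680635e-04, -4.97248220e+01, -2.85484082e+01,  7.00000813e-02,
        2.21348199e-02, -1.68207566e-05]), 'eef_pos': array([ 0.23569409, -0.49693667,  0.21864832]), 'ee_rot': array([[ 2.92332368e-05,  4.28466113e-01, -9.03557850e-01],
       [-1.39433947e-05, -9.03557851e-01, -4.28466114e-01],
       [-9.99999999e-01,  2.51241151e-05, -2.04396485e-05]]), 'wrist_force': array([-0.13196109, -0.04950711,  0.75610632]), 'moment': array([ 0.02709139, -0.00767436,  0.04151968]), 'opening': 0.09310616236994027}
```

View pictures.

View pics/side0.png

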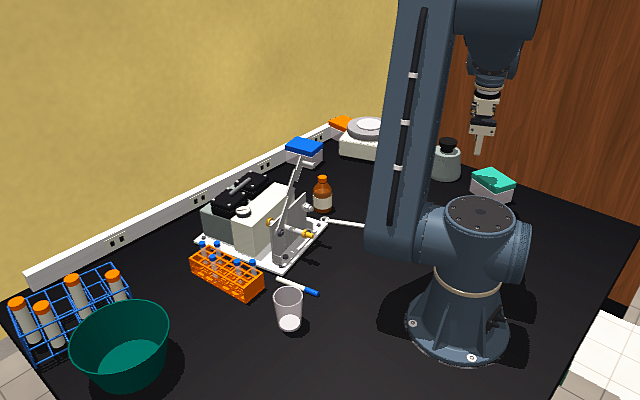

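View pics/top0.png

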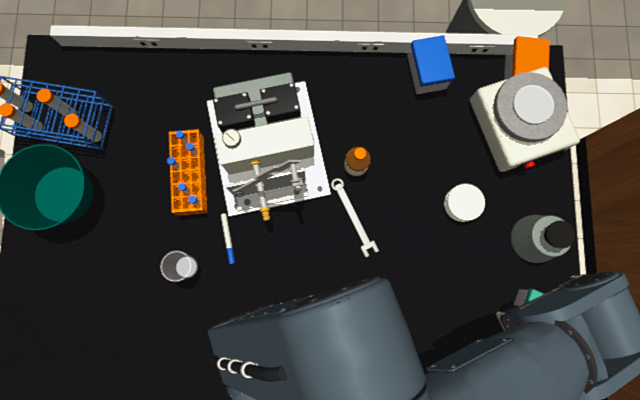

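```bash
python3 - <<'E'
from h import *
c=read_camera("top"); np.savez("top.npz",**{k:np.array(v) for k,v in c.items()})
cv2.imwrite("pics/topz.png",cv2.resize(c["img"][60:220,200:390],(760,640),interpolation=cv2.INTER_CUBIC)[:600])
c=read_camera("side"); np.savez("side.npz",**{k:np.array(v) for k,v in c.items()})
cv2.imwrite("pics/sidez.png",cv2.resize(c["img"][140:280,190:340],(642,600),interpolation=cv2.INTER_CUBIC))
E
```

```text
(no output)
```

View pics/topz.png

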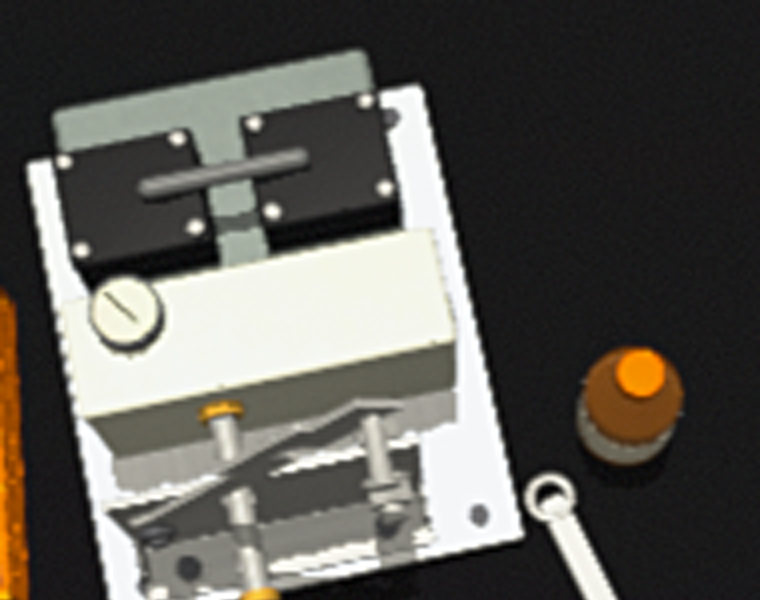

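View pics/sidez.png

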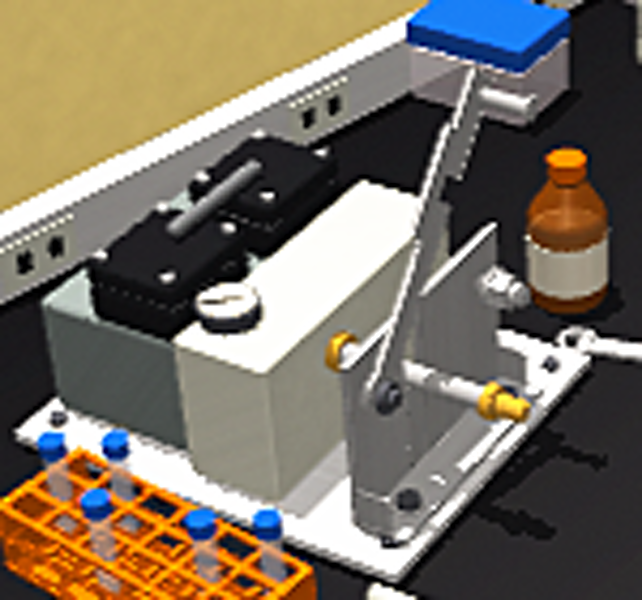

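```bash
cat > fit.py <<'E'
from h import *
from scipy.optimize import least_squares
def cloud(c):
    v,u=np.mgrid[0:400,0:640]; z=c["z_map"]; M=np.linalg.inv(c["camera_from_world"])
    d=np.stack([(u-c["cx"])/c["fx"]*z,-(v-c["cy"])/c["fy"]*z,-z],-1)
    return (d@M[:3,:3].T+M[:3,3])
if __name__=="__main__":
    for n in("top","side"):
        c=dict(np.load(n+".npz")); P=cloud(c).reshape(-1,3)
        m=(P[:,0]>.4)&(P[:,0]<.8)&(P[:,1]>-.13)&(P[:,1]<.24)
        Q=P[m]
        T=Q[(Q[:,2]>.122)&(Q[:,2]<.138)]
        print(n,len(T),cv2.minAreaRect((T[:,:2]*1000).astype(np.float32)))
        h=np.histogram(Q[:,2],bins=np.arange(0,.3,.004)); print([(round(b,3),int(a)) for a,b in zip(*h) if a>150])
        np.save(n+"Q.npy",Q)
    # reproj fit
    obs={"top":[("gap",290.5,159.8),("pipe",259.6,184.5),("strap_hinge",238.1,189.1),("strap_pin",294.4,172.),("pump",278.1,189.2)],
    "side":[("gap",292.2,195.2),("pipe",285.4,226.9),("strap_hinge",277.9,231.6),("strap_pin",307,164.5),("pump",289.4,249),("bolt_head",296.4,205)]}
    C={n:dict(np.load(n+".npz")) for n in obs}
    def pts(a):
        return {"gap":[.028,-.055,.15],"pipe":[-.003,.035,.0945],"strap_hinge":[-.0085,.085,.115],"pump":[0,0,0],"bolt_head":[.013,-.055,.115],
         "strap_pin":[-.029,.085-.205*np.cos(a),.115+.205*np.sin(a)]}
    def f(p):
        x,y,t,a=p; R=np.array([[np.cos(t),-np.sin(t),0],[np.sin(t),np.cos(t),0],[0,0,1]]); L=pts(a); r=[]
        for n in obs:
            for q,u,v in obs[n]:
                r+=list(proj(C[n],R@L[q]+[x,y,0])[0]-[u,v])
        return np.array(r)
    s=least_squares(f,[.52,.03,.2,1.],loss="soft_l1"); print(s.x); print(f(s.x).reshape(-1,2).round(1))
E
python3 fit.py
```

```text
top 3063 ((591.80322265625, 72.25436401367188), (233.82955932617188, 235.37811279296875), 73.00849914550781)
[(np.float64(0.0), 2843), (np.float64(0.004), 324), (np.float64(0.008), 296), (np.float64(0.012), 1399), (np.float64(0.016), 1187), (np.float64(0.02), 536), (np.float64(0.024), 207), (np.float64(0.096), 170), (np.float64(0.1), 241), (np.float64(0.104), 288), (np.float64(0.108), 887), (np.float64(0.112), 331), (np.float64(0.12), 186), (np.float64(0.124), 811), (np.float64(0.128), 1776), (np.float64(0.132), 335), (np.float64(0.14), 220), (np.float64(0.144), 153), (np.float64(0.148), 186), (np.float64(0.152), 815), (np.float64(0.156), 1042)]
side 1540 ((609.1651000976562, 69.61898803710938), (232.78900146484375, 233.1364288330078), 8.096957206726074)
[(np.float64(0.0), 418), (np.float64(0.008), 313), (np.float64(0.012), 790), (np.float64(0.016), 420), (np.float64(0.02), 294), (np.float64(0.028), 160), (np.float64(0.092), 171), (np.float64(0.096), 193), (np.float64(0.1), 198), (np.float64(0.104), 162), (np.float64(0.108), 201), (np.float64(0.112), 154), (np.float64(0.116), 169), (np.float64(0.12), 212), (np.float64(0.124), 652), (np.float64(0.128), 539), (np.float64(0.132), 181), (np.float64(0.14), 178), (np.float64(0.144), 153), (np.float64(0.152), 503), (np.float64(0.156), 196)]
[0.52486207 0.04747576 0.22725306 0.80470729]
[[-0.1 -0.3]
 [-1.7  0.3]
 [-1.4  0.5]
 [-0.1 -0.3]
 [-3.  -1.2]
 [ 0.2 -2.3]
 [ 0.5  0.1]
 [-0.3 -0.4]
 [ 1.5 -0.8]
 [ 3.4 -3.4]
 [ 0.7 -1. ]]
```

```bash
cat > fit2.py <<'E'
from h import *
from fit import cloud
from scipy.optimize import least_squares
def run(C,x0,verbose=1):
    x,y,t=x0
    for it in range(6):
        S={}
        ct,st=np.cos(t),np.sin(t)
        out=[]
        for n in C:
            P=cloud(C[n]); P=P.reshape(-1,3); P=P[(P[:,2]>.02)&(P[:,2]<.2)]
            dx=P[:,0]-x; dy=P[:,1]-y
            L=np.c_[ct*dx+st*dy,-st*dx+ct*dy,P[:,2]]
            b=(abs(L[:,0]+.006)<.008)&(L[:,1]>-.075)&(L[:,1]<.105)&(L[:,2]<.145)&(L[:,2]>.03)&(L[:,0]<0.002)&(L[:,0]>-.011)
            h=(abs(L[:,0]-.056)<.008)&(abs(L[:,1])<.11)&(L[:,2]<.122)&(L[:,2]>.04)
            s=(abs(abs(L[:,1])-.115)<.01)&(L[:,0]>.06)&(L[:,0]<.13)&(L[:,2]<.122)&(L[:,2]>.03)
            out.append((n,b.sum(),h.sum(),s.sum(),np.median(L[b,0]) if b.any() else None,np.median(L[h,0]) if h.any() else None, [np.median(L[s&(L[:,1]*g>0),1]) if (s&(L[:,1]*g>0)).sum()>5 else None for g in(1,-1)],
              np.polyfit(L[h,1],L[h,0],1)[0] if h.sum()>20 else None,np.polyfit(L[b,1],L[b,0],1)[0] if b.sum()>20 else None))
        if verbose:
            for o in out: print(o)
        break
C={n:dict(np.load(n+".npz")) for n in("top","side")}
if __name__=="__main__":
    run(C,[.5249,.0475,.2273])
    for n in C: cv2.imwrite
    # overlay
    x,y,t=.5249,.0475,.2273
    R=np.array([[np.cos(t),-np.sin(t),0],[np.sin(t),np.cos(t),0],[0,0,1]])
    W=lambda p:R@np.array(p)+[x,y,0]
    for n,(r0,r1,c0,c1) in {"top":(70,220,200,350),"side":(140,280,190,340)}.items():
        im=cv2.resize(C[n]["img"][r0:r1,c0:c1],None,fx=4,fy=4,interpolation=cv2.INTER_CUBIC)
        def ln(ps,col):
            q=np.array([(proj(C[n],W(p))[0]+.5-[c0,r0])*4 for p in ps]).astype(int); cv2.polylines(im,[q],False,col,1)
        ln([(-.006,-.079,.15),(-.006,.11,.15),(-.006,.11,.02)],(0,0,255)); ln([(0,-.079,.02),(0,-.079,.15),(0,.11,.15)],(0,255,255))
        ln([(.056,-.115,.0),(.056,-.115,.13),(.056,.115,.13),(.056,.115,.0)],(0,255,0))
        ln([(.1,.035,.0945),(-.092,.035,.0945)],(255,0,0))
        ln([(-.0085,.085,.115),(-.0085,.085-.205*np.cos(.8047),.115+.205*np.sin(.8047)),(-.047,.085-.205*np.cos(.8047),.115+.205*np.sin(.8047))],(255,0,255))
        ln([(.008,-.055,.115),(-.042,-.055,.115)],(255,255,0))
        cv2.imwrite(f"pics/{n}_ov.png",im)
E
python3 fit2.py
```

```text
('top', np.int64(501), np.int64(746), np.int64(5), np.float64(-0.005510014342002061), np.float64(0.056535708028431525), [None, None], np.float64(-0.006312338643086029), np.float64(-0.007085165676611103))
('side', np.int64(911), np.int64(604), np.int64(503), np.float64(-0.0032478911445674684), np.float64(0.05862458833947154), [np.float64(0.11370018434250187), np.float64(-0.1125398556772405)], np.float64(-0.005551411510921387), np.float64(-0.011957176564727197))
```

View pics/top_ov.png

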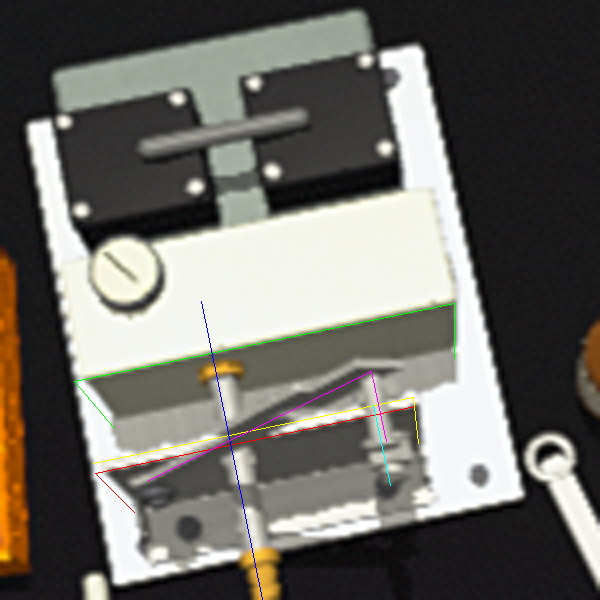

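View pics/side_ov.png

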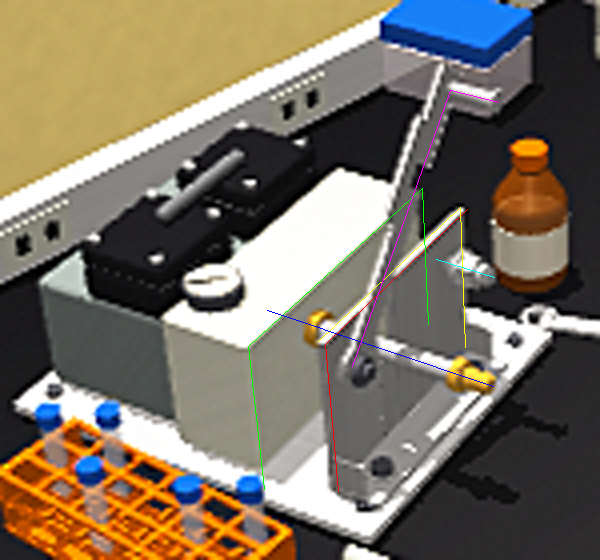

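```bash
python3 - <<'E'
from fit2 import *
x,y,t=.5249,.0475,.2273
for n,col,rows in(("top",270,range(140,212)),("top",290,range(140,212)),("side",285,range(195,265))):
    P=cloud(C[n]); print(n,col)
    for r in rows:
        p=P[r,col]; dx,dy=p[0]-x,p[1]-y
        print(r,(np.array([np.cos(t)*dx+np.sin(t)*dy,-np.sin(t)*dx+np.cos(t)*dy,p[2]])*1000).round().astype(int),C[n]["img"][r,col], end=" | " if r%3 else "\n")
E
```

```text
top 270
140 [ 89 -17 134] [238 246 244] | 141 [ 88 -16 130] [239 246 245]
142 [ 86 -16 129] [238 246 244] | 143 [ 83 -15 129] [238 246 245] | 144 [ 81 -15 130] [238 246 244]
145 [ 78 -14 131] [239 246 244] | 146 [ 77 -14 126] [239 246 245] | 147 [ 74 -13 129] [239 246 244]
148 [ 71 -13 130] [240 246 244] | 149 [ 69 -12 128] [241 246 245] | 150 [ 67 -12 127] [241 246 245]
151 [ 63 -12 131] [242 247 245] | 152 [ 60 -11 133] [244 250 248] | 153 [ 59 -11 129] [211 237 239]
154 [ 58 -10 125] [129 150 152] | 155 [ 57  -9 121] [82 95 95] | 156 [ 56  -9 116] [83 94 95]
157 [ 56  -8 107] [85 98 99] | 158 [57 -7 92] [86 99 99] | 159 [56 -6 87] [ 86  98 100]
160 [57 -5 77] [ 88 100 100] | 161 [56 -4 69] [86 99 99] | 162 [57 -3 58] [85 98 99]
163 [57 -2 48] [84 96 99] | 164 [56 -2 42] [81 94 94] | 165 [58  0 22] [ 92 104 106]
166 [57  1 15] [132 141 143] | 167 [55  1 14] [153 160 163] | 168 [ -8  -9 253] [156 166 168]
169 [-10  -9 253] [146 154 157] | 170 [-13  -8 256] [85 92 93] | 171 [-12  -7 242] [65 69 69]
172 [-11  -6 232] [79 84 85] | 173 [-12  -6 227] [116 123 125] | 174 [-11  -5 213] [10
[... 4999 characters left out ...]
 [101 103 104] | 243 [-3 45 43] [ 98 102 102]
244 [-4 47 41] [135 137 139] | 245 [-6 49 40] [ 98 100 103] | 246 [-3 45 32] [100 101 104]
247 [-3 46 28] [100 102 106] | 248 [-4 47 26] [92 94 95] | 249 [-1 44 20] [100 102 103]
250 [-5 50 21] [123 126 129] | 251 [-8 55 22] [143 146 148] | 252 [-11  59  23] [142 145 147]
253 [-11  60  20] [149 153 156] | 254 [-18  70  26] [52 49 49] | 255 [-23  78  30] [56 53 53]
256 [-25  81  29] [64 59 59] | 257 [-26  83  28] [59 56 56] | 258 [-25  82  23] [41 36 36]
259 [-29  88  25] [92 89 92] | 260 [-30  90  23] [126 130 131] | 261 [-30  89  19] [145 148 151]
262 [-35  97  24] [129 132 136] | 263 [-34  97  19] [255 255 255] | 264 [-39 104  23] [255 255 255]
```

```bash
cat > fit3.py <<'E'
from fit2 import *
def ploc(P,x,y,t):
    dx=P[...,0]-x; dy=P[...,1]-y; ct,st=np.cos(t),np.sin(t)
    return np.stack([ct*dx+st*dy,-st*dx+ct*dy,P[...,2]],-1)
def fitx(names,CC,x,y,t):
    for it in range(8):
        A=[];B=[]
        for n in names:
            L=ploc(cloud(CC[n]).reshape(-1,3),x,y,t); L=L[CC[n]["z_map"].ravel()>0]
            b=(L[:,1]>-.03)&(L[:,1]<.10)&(L[:,2]<.142)&(L[:,2]>.03)&(abs(L[:,0]+.006)<.005)
            h=(abs(L[:,0]-.056)<.006)&(abs(L[:,1])<.105)&(L[:,2]<.120)&(L[:,2]>.04)
            for m,v in((b,-.006),(h,.056)):
                A.append(np.c_[np.ones(m.sum()),L[m,1]]/np.sqrt(m.sum()));B.append((L[m,0]-v)/np.sqrt(m.sum()))
        s=np.linalg.lstsq(np.vstack(A),np.hstack(B),rcond=None)[0]
        x+=s[0]*np.cos(t); y+=s[0]*np.sin(t); t-=s[1]
    return x,y,t
if __name__=="__main__":
  for names in(["top"],["side"],["top","side"]):
    x,y,t=fitx(names,C,.5249,.0475,.2273); print(names,x,y,t)
    for n in names:
        img=C[n]["img"].astype(int); P=cloud(C[n]); L=ploc(P,x,y,t)
        m=(abs(L[...,2]-.13)<.012)&(L[...,0]>.062)&(L[...,0]<.12)
        # per-row extents in y
        e=[]
        for r in range(400):
            q=L[r][m[r]][:,1]
            if len(q)>30: e.append((q.min(),q.max()))
        if e: print("housing y extents",np.median(e,0), "mean", np.median(e,0).mean())
        m=(L[...,0]>-.012)&(L[...,0]<.001)&(L[...,2]>.06)&(L[...,2]<.14)
        e=[(L[r][m[r]][:,1].min(),L[r][m[r]][:,1].max()) for r in range(400) if m[r].sum()>20]
        if e: print("bracket y", np.percentile(e,[20,50,80],axis=0).round(4).tolist())
E
python3 fit3.py
```

```text
['top'] 0.5253402394230091 0.04760191860670437 0.23322910206565592
housing y extents [-0.11719686  0.107759  ] mean -0.0047189304601463825
bracket y [[-0.7306, -0.6421], [-0.0811, -0.0106], [-0.0116, 0.0555]]
['side'] 0.5277009786637303 0.048150988125764675 0.2338011840859907
bracket y [[-0.0692, 0.0387], [-0.0581, 0.0557], [-0.047, 0.0727]]
['top', 'side'] 0.5263409032750233 0.04783355440803709 0.22713325241935184
housing y extents [-0.11680611  0.10825443] mean -0.004275840652553063
bracket y [[-0.7479, -0.6465], [-0.0813, -0.0166], [-0.0218, 0.0354]]
bracket y [[-0.0618, 0.05], [-0.0396, 0.084], [-0.0329, 0.0886]]
```

Request:
drive_tool:
  deltas:
    - [-0.03, 0, 0, 0.035, 0, 0]
    - [-0.03, 0, 0, 0.035, 0, 0]
    - [-0.03, 0, 0, 0.035, 0, 0]
    - [-0.03, 0, 0, 0.035, 0, 0]
    - [-0.03, 0, 0, 0.035, 0, 0]
    - [-0.03, 0, 0, 0.036, 0, 0]
  fingers: 1
  force: 20

```text
time: 1.9
eef_pos: [0.2356, -0.4967, 0.4003]
ee_rot: [[0.0, 0.228, -0.974], [-0.0, -0.974, -0.228], [-1.0, 0.0, -0.0]]
wrist_force: [1.1, 0.7, -0.2]
opening: 0.0575
```

Request:
drive_tool:
  deltas:
    - [0, -0.029, -0.027, 0, 0, 0]
    - [0, -0.029, -0.027, 0, 0, 0]
    - [0, -0.029, -0.027, 0, 0, 0]
    - [0, -0.029, -0.027, 0, 0, 0]
    - [0, -0.029, -0.027, 0, 0, 0]
    - [0, -0.029, -0.027, 0, 0, 0]
    - [0, -0.029, -0.027, 0, 0, 0]
    - [0, -0.029, -0.027, 0, 0, 0]
    - [0, -0.029, -0.027, 0, 0, 0]
    - [0, -0.029, -0.027, 0, 0, 0]
    - [0, -0.029, -0.027, 0, 0, 0]
    - [0, -0.029, -0.027, 0, 0, 0]

```text
time: 2.9
eef_pos: [0.4716, -0.0818, 0.3989]
ee_rot: [[0.001, 0.23, -0.973], [-0.0, -0.973, -0.23], [-1.0, 0.0, -0.0]]
wrist_force: [0.4, -0.0, 0.2]
opening: 0.0003
```

Request:
drive_tool:
  deltas:
    - [0, -0.028, -0.027, 0, 0, 0]
    - [0, -0.028, -0.027, 0, 0, 0]
    - [0.02, 0, 0, 0, 0, 0]
    - [0.03, 0, 0, 0, 0, 0]
    - [0.03, 0, 0, 0, 0, 0]
    - [0.02, 0, 0, 0, 0, 0]
    - [0, 0, 0, 0, 0, 0]

```text
time: 3.48
eef_pos: [0.5091, -0.0166, 0.2949]
ee_rot: [[-0.006, 0.23, -0.973], [0.001, -0.973, -0.23], [-1.0, -0.002, 0.006]]
wrist_force: [-0.8, -0.3, -0.2]
opening: 0.0005
```

```bash
python3 - <<'E'
from h import *
c=read_camera("side"); cv2.imwrite("pics/s2.png",cv2.resize(c["img"][80:260,220:400],(720,600)[:1]+(600,),interpolation=cv2.INTER_CUBIC))
print(env.get_state()["eef_pos"], [ (k["conf"],k["at"]) for k in pinpoint("side","strap_pin")])
E
```

```text
[ 0.51006814 -0.0167785   0.29752117] [(0.86, [305.2, 166.6])]
```

View pics/s2.png

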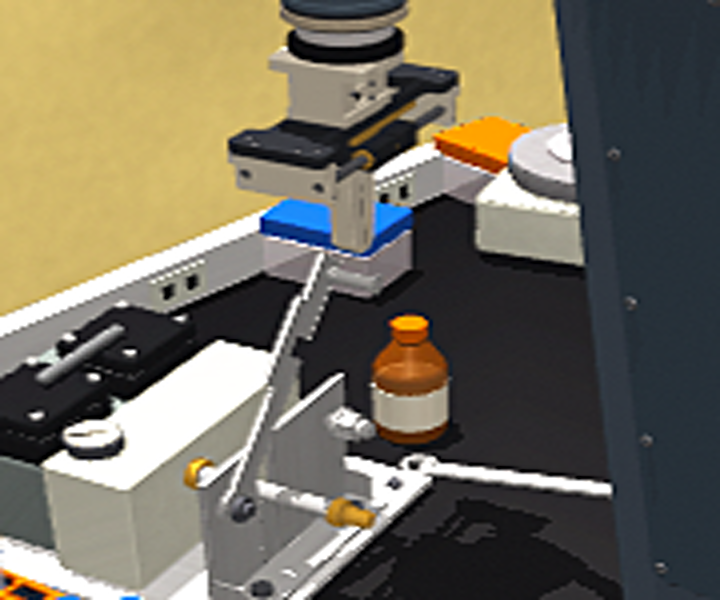

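Request:
drive_tool:
  deltas:
    - [0.014, 0, 0, 0, 0, 0]
    - [0.01, 0, 0, 0, 0, 0]
    - [0.0048, 0, 0, 0, 0, 0]
    - [0.0098, 0.0095, 0, 0, 0, 0]
    - [0.0104, 0.009, 0, 0, 0, 0]
    - [0.0111, 0.0081, 0, 0, 0, 0]
    - [0.0115, 0.0074, 0, 0, 0, 0]
    - [0.0121, 0.0067, 0, 0, 0, 0]
    - [0.0126, 0.0059, 0, 0, 0, 0]
    - [0, 0, 0, 0, 0, 0]

```text
time: 4.42
eef_pos: [0.5205, -0.0629, 0.1997]
ee_rot: [[-0.004, 0.229, -0.973], [0.001, -0.973, -0.229], [-1.0, -0.002, 0.004]]
wrist_force: [0.0, 0.0, -0.7]
opening: 0.0007
```

```bash
python3 - <<'E'
from h import *
c=read_camera("side"); cv2.imwrite("pics/s3.png",cv2.resize(c["img"][110:260,220:370],(600,600),interpolation=cv2.INTER_CUBIC))
s=env.get_state();print(s["eef_pos"],s["wrist_force"], [ (k["conf"],k["at"]) for k in pinpoint("side","strap_pin")])
E
```

```text
[ 0.52082971 -0.06249676  0.20101006] [-0.42335857  0.06114995  2.15745033] []
```

View pics/s3.png

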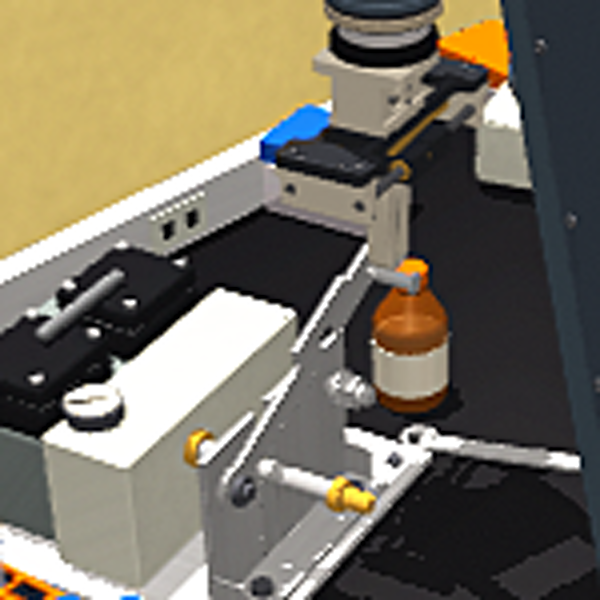

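Request:
drive_tool:
  deltas:
    - [0.0128, 0.0049, 0, 0, 0, 0]
    - [0.0131, 0.0041, 0, 0, 0, 0]
    - [0.0134, 0.0032, 0, 0, 0, 0]
    - [0.0135, 0.0023, 0, 0, 0, 0]
    - [0.0087, 0.001, 0, 0, 0, 0]
    - [0.006, 0.0005, 0, 0, 0, 0]
    - [0.005, 0, 0, 0, 0, 0]
    - [0.004, 0, 0, 0, 0, 0]
    - [0, 0, 0, 0, 0, 0]

```text
time: 5.27
eef_pos: [0.525, -0.0776, 0.1256]
ee_rot: [[-0.0, 0.23, -0.973], [0.0, -0.973, -0.23], [-1.0, -0.0, 0.0]]
wrist_force: [-0.1, 0.0, 0.3]
opening: 0.0008
```

Request:
drive_tool:
  deltas:
    - [0.002, 0, 0, 0, 0, 0]
    - [0.002, 0, 0, 0, 0, 0]
    - [0, 0, 0, 0, 0, 0]

```text
time: 5.52
eef_pos: [0.5251, -0.0778, 0.1218]
ee_rot: [[0.0, 0.23, -0.973], [0.0, -0.973, -0.23], [-1.0, -0.0, -0.0]]
wrist_force: [0.1, -0.3, -0.5]
opening: 0.0005
```

Request:
drive_tool:
  deltas:
    - [0.001, 0, 0, 0, 0, 0]
    - [0.001, 0, 0, 0, 0, 0]
    - [0, 0, 0, 0, 0, 0]

```text
time: 5.77
eef_pos: [0.5254, -0.0778, 0.1209]
ee_rot: [[0.001, 0.23, -0.973], [-0.0, -0.973, -0.23], [-1.0, 0.0, -0.001]]
wrist_force: [-4.4, 1.5, 11.0]
opening: 0.001
```

Request:
drive_tool:
  deltas:
    - [0.0015, 0, 0, 0, 0, 0]
    - [0, 0, 0, 0, 0, 0]
    - [0, 0, 0, 0, 0, 0]

```text
time: 6.02
eef_pos: [0.5256, -0.0779, 0.1205]
ee_rot: [[0.001, 0.23, -0.973], [-0.0, -0.973, -0.23], [-1.0, 0.001, -0.001]]
wrist_force: [-8.6, 1.6, 24.2]
opening: 0.0005
```

```bash
python3 - <<'E'
from h import *
c=read_camera("side"); cv2.imwrite("pics/s4.png",cv2.resize(c["img"][130:260,230:360],(600,600),interpolation=cv2.INTER_CUBIC))
s=env.get_state();print(s["eef_pos"],s["wrist_force"], [ (k["conf"],k["at"]) for k in pinpoint("side","strap_pin")])
E
```

```text
[ 0.52556506 -0.07787547  0.12048514] [-7.51999133  2.5098881  22.9880921 ] [(0.56, [318.8, 198.6])]
```

View pics/s4.png

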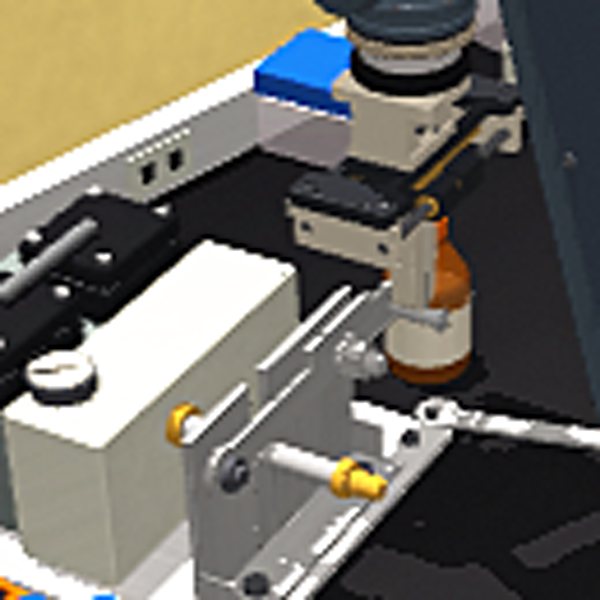

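Request:
drive_tool:
  deltas:
    - [-0.01, 0, 0, 0, 0, 0]
    - [-0.03, 0, 0, 0, 0, 0]
    - [-0.04, 0, 0, 0, 0, 0]
    - [-0.04, 0, 0, 0, 0, 0]
    - [-0.028, 0.028, 0, 0, 0, 0]
    - [-0.02, 0.035, 0, 0, 0, 0]
    - [-0.01, 0.038, 0.01, 0, 0, 0]
    - [-0.01, 0.038, 0.01, 0, 0, 0]
    - [0, 0.038, 0.015, 0, 0, 0]
    - [0, 0.038, 0.015, 0, 0, 0]
    - [0, 0.038, 0.015, 0, 0, 0]
    - [0, 0.038, 0.015, 0, 0, 0]
  fingers: 0.3

```text
time: 7.12
eef_pos: [0.5135, -0.3814, 0.3066]
ee_rot: [[0.0, 0.23, -0.973], [-0.0, -0.973, -0.23], [-1.0, 0.0, -0.0]]
wrist_force: [1.3, -0.1, 0.6]
opening: 0.0646
```

```bash
python3 - <<'E'
from h import *
C={"top":[],"side":[]}
for i in range(12):
    for n in C: C[n].append(read_camera(n)) if not(n=="side" and i>5) else None
for n in C:
    z=np.stack([c["z_map"] for c in C[n]]); 
    d=dict(C[n][0]); d["z_map"]=np.median(z,0).astype(np.float32); d["img"]=np.mean([c["img"].astype(float) for c in C[n]],0)
    np.savez(n+"B.npz",**{k:np.array(v) for k,v in d.items()})
    b={"top":(145,205,230,310),"side":(160,260,230,330)}[n]
    k=8 if n=="top" else 6
    cv2.imwrite(f"pics/{n}B.png",cv2.resize(d["img"][b[0]:b[1],b[2]:b[3]],None,fx=k,fy=k,interpolation=cv2.INTER_CUBIC).clip(0,255).astype(np.uint8))
for n in C:
    for q in["bolt_head","strap_pin","strap_hinge","pipe","gap","pump"]: print(n,q,[(round(k["conf"],2),np.round(k["at"],1)) for k in pinpoint(n,q)])
print(env.get_state()["time"])
E
```

```text
top bolt_head [(0.73, array([293.5, 167. ]))]
top strap_pin []
top strap_hinge [(0.92, array([238.1, 189. ]))]
top pipe [(0.83, array([260.1, 183.7]))]
top gap [(0.66, array([291.9, 158.1]))]
top pump [(0.93, array([278.6, 188.4]))]
side bolt_head [(0.6, array([295.5, 200.7]))]
side strap_pin [(0.91, array([321.3, 197.4]))]
side strap_hinge [(0.82, array([277.3, 233.4]))]
side pipe [(0.52, array([318.9, 199.9]))]
side gap [(0.84, array([291.9, 195.4]))]
side pump [(0.9, array([291.4, 248.7]))]
8.6167
```

View pics/topB.png

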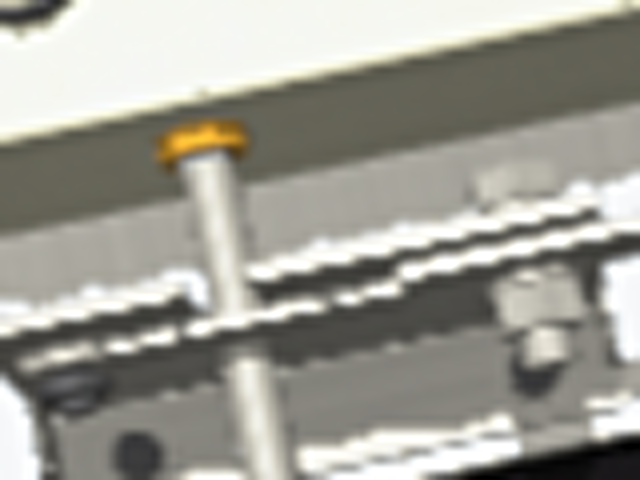

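View pics/sideB.png

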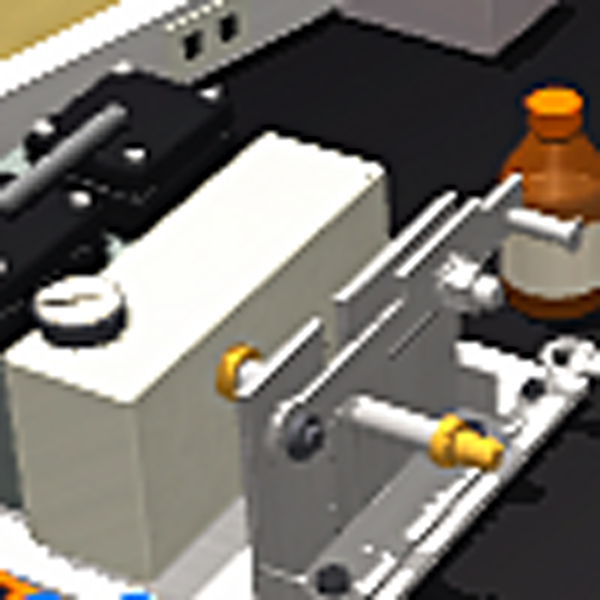

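```bash
python3 - <<'E'
from h import *
d=dict(np.load("topB.npz")); g=d["img"].mean(-1)
print("cols",list(range(284,306)))
for r in range(160,176): print(r,g[r,284:306].round().astype(int))
im=cv2.resize(g[158:178,280:310],None,fx=24,fy=24,interpolation=cv2.INTER_CUBIC)
im=((im-60)/(230-60)*255).clip(0,255).astype(np.uint8)
im=cv2.applyColorMap(im,cv2.COLORMAP_JET)
cv2.imwrite("pics/head.png",im)
E
```

```text
cols [284, 285, 286, 287, 288, 289, 290, 291, 292, 293, 294, 295, 296, 297, 298, 299, 300, 301, 302, 303, 304, 305]
160 [ 93  93  93  93  92  92  91  92  97  98 102 108 120 134 141 155 163 164
 164 162 161 163]
161 [ 92  91  92  96  98 100 105 115 128 135 146 161 164 163 163 164 163 163
 163 162 159 160]
162 [100 105 113 126 135 142 156 165 166 165 162 162 164 163 163 163 162 161
 162 162 158 159]
163 [142 155 162 162 163 164 164 165 165 164 161 159 161 161 161 162 162 162
 162 161 159 159]
164 [165 164 162 161 162 162 162 162 163 165 163 162 163 164 163 162 161 161
 162 162 160 159]
165 [164 162 160 159 160 163 163 165 172 177 175 175 176 176 173 165 161 161
 161 161 160 158]
166 [163 163 161 159 160 170 178 183 193 187 182 176 179 180 177 167 160 159
 160 160 157 155]
167 [163 163 161 159 157 176 197 197 195 190 184 176 178 180 177 167 159 174
 193 183 163 169]
168 [164 163 162 159 147 165 199 198 195 186 174 170 171 169 166 163 171 230
 254 244 207 227]
169 [164 163 162 158 137 153 193 191 191 175 153 153 156 147 144 164 211 240
 245 244 237 240]
170 [162 161 160 158 152 160 161 160 187 211 225 206 208 232 244 246 245 245
 242 238 229 237]
171 [159 160 168 181 204 194 148 182 220 237 243 244 246 245 244 249 251 236
 168 102 129 220]
172 [184 188 217 240 245 245 245 248 246 245 245 250 248 200 112  88  89  91
  94 108 137 188]
173 [247 248 249 250 246 245 251 251 221 146  93  87  92  88 100 123 127 146
 191 235 248 245]
174 [246 250 252 232 154 100  85  85  86  90 110 129 137 164 220 253 252 247
 249 254 255 234]
175 [112  88  87  88  93 113 125 128 149 191 240 254 251 249 253 255 244 178
 113  96  97  90]
```

View pics/head.png

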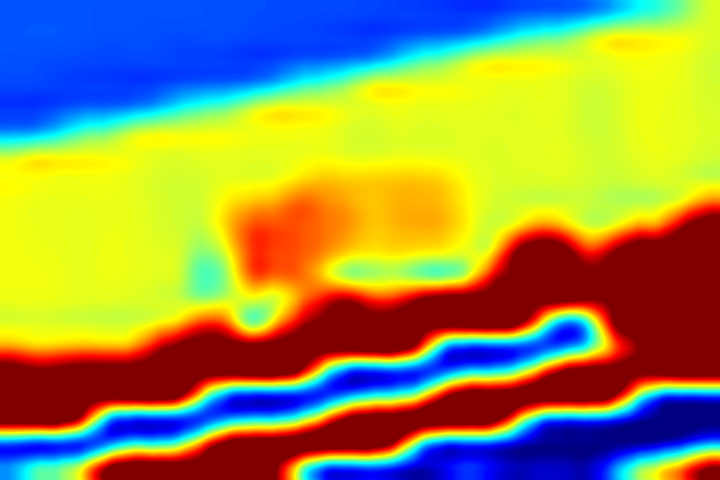

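```bash
cat > headfit.py <<'E'
from h import *
from scipy.optimize import least_squares
d=dict(np.load("topB.npz")); g=d["img"].mean(-1)
T0=.2325
r0,r1,c0,c1=163,169,285,303
SS=8
def render(p):
    x,y,th,bg,I1,I2,I3,I4,sig=p
    R=np.array([[np.cos(T0),-np.sin(T0),0],[np.sin(T0),np.cos(T0),0],[0,0,1]])
    A=np.full(((r1-r0+4)*SS,(c1-c0+4)*SS),bg)
    def fill(ps,v):
        q=[]
        for a in ps:
            uv=proj(d,R@np.array(a)+[x,y,0])[0]
            q.append([(uv[0]-(c0-2)+.5)*SS-.5,(uv[1]-(r0-2)+.5)*SS-.5])
        m=np.zeros(A.shape,np.uint8)
        cv2.fillConvexPoly(m,(np.array(q)*256).round().astype(np.int32),1,shift=8); A[m>0]=v
    rc=.012/np.cos(np.pi/6)
    cor=lambda k,xx:(xx,-.055+rc*np.cos(th+np.pi/2+k*np.pi/3),.115+rc*np.sin(th+np.pi/2+k*np.pi/3))
    # k=0 top, k=1 +y (left in image), k=-1 -y ; sides k=1..2
    for ka,kb,v in((1,2,I3),(-2,-1,I4),(0,1,I1),(-1,0,I2)):
        fill([cor(ka,.008),cor(ka,.018),cor(kb,.018),cor(kb,.008)],v)
    A=cv2.GaussianBlur(A,(0,0),sig*SS)
    return cv2.resize(A,None,fx=1/SS,fy=1/SS,interpolation=cv2.INTER_AREA)[2:-2,2:-2]
obs=g[r0:r1,c0:c1]
W=np.ones_like(obs); W[4:, 15:]=0; W[5,:5]=0;W[4,:4]=0;W[5,8:]=0.0
def cost(q,th):
    p=[q[0],q[1],th,162,q[2],q[3],140,150,q[4]]
    return ((render(p)-obs)*W).ravel()
if __name__=="__main__":
  from scipy.optimize import minimize
  for th in np.arange(-.3,.31,.05):
    best=None
    for dx in(-.002,.001):
      for dy in (-.002,.001,.004):
        s=minimize(lambda q:(cost(q,th)**2).sum()+ (0 if .2<q[4]<.9 else 1e5),[.5262+dx,.0475+dy,196,178,.4],method="Nelder-Mead",options=dict(initial_simplex=None,maxiter=400,xatol=1e-5,fatol=.1))
        if best is None or s.fun<best.fun: best=s
    print(round(th,2),round(best.fun),best.x.round(4))
E
time python3 headfit.py
```

```text
Traceback (most recent call last):
  File "headfit.py", line 36, in <module>
    s=minimize(lambda q:(cost(q,th)**2).sum()+ (0 if .2<q[4]<.9 else 1e5),[.5262+dx,.0475+dy,196,178,.4],method="Nelder-Mead",options=dict(initial_simplex=None,maxiter=400,xatol=1e-5,fatol=.1))
  File "headfit.py", line 36, in <lambda>
    s=minimize(lambda q:(cost(q,th)**2).sum()+ (0 if .2<q[4]<.9 else 1e5),[.5262+dx,.0475+dy,196,178,.4],method="Nelder-Mead",options=dict(initial_simplex=None,maxiter=400,xatol=1e-5,fatol=.1))
                         ~~~~^^^^^^
  File "headfit.py", line 29, in cost
    return ((render(p)-obs)*W).ravel()
             ~~~~~~^^^
  File "headfit.py", line 23, in render
    A=cv2.GaussianBlur(A,(0,0),sig*SS)
cv2.error: OpenCV(4.12.0) /io/opencv/modules/imgproc/src/filter.simd.hpp:2998: error: (-213:The function/feature is not implemented) Unsupported combination of source format (=4), and buffer format (=5) in function 'getLinearRowFilter'


real	0m0.469s
user	0m0.924s
sys	0m0.081s
```

```bash
python3 - <<'E'
s=open("headfit.py").read()
s=s.replace("*SS),bg)","*SS),float(bg))")
s=s.replace("p=[q[0],q[1],th,162,","p=[.5262+q[0]*1e-3,.0475+q[1]*1e-3,th,162,").replace("[.5262+dx,.0475+dy,196,178,.4]","np.array([dx*1e3,dy*1e3,196,178,.4])")
s=s.replace("initial_simplex=None","initial_simplex=np.vstack([[dx*1e3,dy*1e3,196,178,.4]]+[np.array([dx*1e3,dy*1e3,196,178,.4])+np.eye(5)[i]*[1,1,8,8,.15][i] for i in range(5)])").replace("xatol=1e-5","xatol=1e-3")
open("headfit.py","w").write(s)
E
time python3 headfit.py
```

```text
-0.3 760 [  0.9329  -6.5011 180.8932 202.7329   0.8334]
-0.25 585 [  0.996   -6.3274 179.3664 200.2362   0.6737]
-0.2 465 [  0.8044  -5.8207 179.9206 199.5329   0.7013]
-0.15 361 [  0.7417  -5.4057 178.5949 197.6569   0.6005]
-0.1 310 [  0.6693  -5.0309 178.3082 197.1379   0.5331]
-0.05 312 [  0.4632  -4.4093 178.5532 196.8733   0.563 ]
-0.0 340 [  0.3458  -3.8254 178.3736 195.8505   0.5346]
0.05 356 [  0.2462  -3.5664 178.2154 195.3345   0.5078]
0.1 392 [ 5.060000e-02 -2.985600e+00  1.784810e+02  1.950468e+02  5.391000e-01]
0.15 423 [-5.360000e-02 -2.738400e+00  1.785490e+02  1.949546e+02  5.232000e-01]
0.2 469 [-5.250000e-02 -2.330800e+00  1.784535e+02  1.941205e+02  5.054000e-01]
0.25 536 [ 7.800000e-03 -2.251800e+00  1.782504e+02  1.929982e+02  4.081000e-01]
0.3 599 [ -0.3302  -1.6791 179.0864 193.7207   0.4983]
real	0m24.642s
user	0m25.169s
sys	0m0.044s
```

```bash
python3 - <<'E'
from h import *
d=dict(np.load("topB.npz")); g=d["img"].mean(-1)
t=.2325
R=np.array([[np.cos(t),-np.sin(t),0],[np.sin(t),np.cos(t),0],[0,0,1]])
P=lambda p:proj(d,R@np.array(p)+[.5262,.0475,0])[0].round(2)
print("bolt end L/R",P((-.038,-.047,.115)),P((-.038,-.063,.115)))
print("head",P((.013,-.055,.127)),P((.018,-.055,.127)))
print("pipe L/R x.02",P((.02,.043,.0945)),P((.02,.027,.0945)))
print("pipe x-.04",P((-.04,.043,.0945)),P((-.04,.027,.0945)))
print("bracket corners",P((0,-.079,.15)),P((0,.11,.15)), "housing",P((.056,-.115,.13)),P((.056,.115,.13)))
print("base corners", P((-.05,-.1,.01)))
for r in(186,187,188,189): print(r,g[r,290:306].round().astype(int))
for r in(170,174,196,200): print(r,"250:270",g[r,248:272].round().astype(int))
for r in range(168,178): print(r,"298:316",g[r,298:316].round().astype(int))
for r in range(140,152): print(r,"305:322",g[r,305:322].round().astype(int))
for r in range(156,172): print(r,"214:228",g[r,212:228].round().astype(int))
E
```

```text
bolt end L/R [293.56 189.4 ] [300.11 187.99]
head [292.16 167.21] [291.72 165.21]
pipe L/R x.02 [252.91 175.97] [259.35 174.6 ]
pipe x-.04 [257.73 199.63] [264.22 198.22]
bracket corners [302.94 168.05] [222.93 185.14] housing [312.88 144.61] [218.13 164.61]
base corners [316.11 197.03]
186 [130 129 128 129 114 108 168 221 219 191 150 114 124 134 128 130]
187 [130 129 116  93  92 136 192 219 221 202 166 134 134 135 133 122]
188 [130 132 133 129 112 135 190 214 222 210 171 134 129 134 133 116]
189 [132 133 134 124  94 126 183 203 212 202 166 127 116 131 132 116]
170 250:270 [117 130 137 144 158 163 171 204 225 217 182 150 144 164 166 165 164 164
 164 164 166 165 164 164]
174 250:270 [164 165 165 164 164 152 145 175 217 231 211 177 141 137 164 166 165 163
 163 161 161 177 184 170]
196 250:270 [134 133 132 131 131 131 131 130 130 129 135 158 192 227 232 195 161 133
 131 132 132 130 130 129]
200 250:270 [ 60  79 114 132 131 132 132 132 131 131 130 142 170 199 225 223 187 151
 124 148 169 169 169 168]
168 298:316 [166 163 171 230 254 244 207 227 254 254 252 251 249 248 248 248 248 248]
16
[... 2303 characters left out ...]
63 214:228 [ 25  25  25  24  18  40 147 229 240 239 233 226 217 201 180 151]
164 214:228 [ 25  26  26  24  19  22  90 186 217 176 151 125 102  96  94  92]
165 214:228 [ 25  25  25  25  22  18  79 210 247 182 107  84  85  89  91  93]
166 214:228 [ 25  26  26  25  23  13  58 209 255 247 182 109  88  92  96  97]
167 214:228 [ 26  25  25  24  23  14  57 208 255 255 247 181 102  89  94  97]
168 214:228 [ 25  25  25  26  24  16  52 188 255 255 254 243 158  93  91  96]
169 214:228 [ 26  25  25  26  24  19  24 104 224 254 252 255 237 130  89  92]
170 214:228 [ 24  25  26  25  25  20  18  80 214 255 251 252 251 208 114  88]
171 214:228 [ 25  25  25  25  25  22  15  65 210 255 250 249 253 247 180 101]
```

```bash
python3 - <<'E'
from h import *
from scipy.optimize import least_squares
L={"gap":[.028,-.055,.15],"pipe":[-.003,.035,.0945],"strap_hinge":[-.0085,.085,.115],"pump":[0,0,0],"bolt_head":[.013,-.055,.115],"strap_pin":[-.029,-.12,.115]}
obs={"top":[("gap",290.5,159.8),("pipe",259.6,184.5),("strap_hinge",238.1,189.1),("pump",278.1,189.2),("bolt_head",293.5,167),("strap_hinge",238.1,189),("pipe",260.1,183.7),("gap",291.9,158.1),("pump",278.6,188.4)],
"side":[("gap",292.2,195.2),("pipe",285.4,226.9),("strap_hinge",277.9,231.6),("pump",289.4,249),("bolt_head",296.4,205),("bolt_head",295.5,200.7),("strap_pin",321.3,197.4),("strap_hinge",277.3,233.4),("gap",291.9,195.4),("pump",291.4,248.7)]}
C={n:dict(np.load(n+"B.npz")) for n in obs}
def f(p,ns):
    x,y,t=p; R=np.array([[np.cos(t),-np.sin(t),0],[np.sin(t),np.cos(t),0],[0,0,1]]); r=[]
    for n in ns:
        for q,u,v in obs[n]: r+=list(proj(C[n],R@L[q]+[x,y,0])[0]-[u,v])
    return np.array(r+[(t-.2325)/.005])
for ns in(["top"],["side"],["top","side"]):
    s=least_squares(f,[.526,.045,.23],args=(ns,),loss="soft_l1"); print(ns,s.x.round(4)); print(f(s.x,ns)[:-1].reshape(-1,2).round(1).tolist())
# side depth fit
from fit3 import fitx
for ns in(["top"],["side"]): print(ns,np.round(fitx(ns,C,.5262,.045,.2325),4))
# overlay side
n="side";d=C[n]; x,y,t=.5262,.0455,.2325
R=np.array([[np.cos(t),-np.sin(t),0],[np.sin(t),np.cos(t),0],[0,0,1]])
for n,(r0,r1,c0,c1),k in(("side",(160,260,230,340),7),("top",(145,205,215,320),7)):
    d=C[n]; im=cv2.resize(d["img"][r0:r1,c0:c1].clip(0,255).astype(np.uint8),None,fx=k,fy=k,interpolation=cv2.INTER_CUBIC)
    def ln(ps,col):
        q=np.array([(proj(d,R@np.array(p)+[x,y,0])[0]+.5-[c0,r0])*k for p in ps]).round().astype(int); cv2.polylines(im,[q],False,col,1,cv2.LINE_AA)
    ln([(-.006,-.079,.15),(-.006,.11,.15),(-.006,.11,.02)],(0,0,255)); ln([(0,-.079,.02),(0,-.079,.15),(0,.11,.15)],(0,255,255))
    ln([(.056,-.115,.0),(.056,-.115,.13),(.056,.115,.13),(.056,.115,.0)],(0,255,0))
    for yy in(.027,.043): ln([(.056,yy,.0945),(-.092,yy,.0945)],(255,0,0))
    ln([(.018,-.055,.115),(-.042,-.055,.115)],(255,255,0)); ln([(-.011,-.12,.115),(-.047,-.12,.115)],(255,0,255))
    for xx in(.018,.008): ln([(xx,-.055+.0139*np.cos(a),.115+.0139*np.sin(a)) for a in np.arange(7)*np.pi/3+np.pi/6],(255,255,0))
    cv2.imwrite(f"pics/{n}B_ov.png",im[:600])
E
```

```text
['top'] [0.5262 0.0436 0.2328]
[[1.5, -1.0], [-0.0, -0.2], [0.3, 0.1], [-1.6, -1.7], [0.5, 1.4], [0.3, 0.2], [-0.5, 0.6], [0.1, 0.7], [-2.1, -0.9]]
['side'] [0.5209 0.0538 0.2327]
[[-0.5, -0.9], [0.0, 1.7], [-0.8, 1.3], [2.9, -1.9], [0.1, 0.4], [1.0, 4.7], [-1.9, 0.9], [-0.2, -0.5], [-0.2, -1.1], [0.9, -1.6]]
['top', 'side'] [0.5264 0.0457 0.2327]
[[0.6, -1.1], [-0.9, -0.3], [-0.5, 0.1], [-2.3, -1.8], [-0.3, 1.3], [-0.5, 0.2], [-1.4, 0.5], [-0.8, 0.6], [-2.8, -1.0], [0.1, -2.7], [0.7, -0.4], [-0.1, -0.9], [3.5, -3.9], [0.7, -1.4], [1.6, 2.9], [-1.5, -0.8], [0.5, -2.7], [0.4, -2.9], [1.5, -3.6]]
['top'] [0.5256 0.0449 0.2352]
['side'] [0.5283 0.0455 0.2326]
```

View pics/sideB_ov.png

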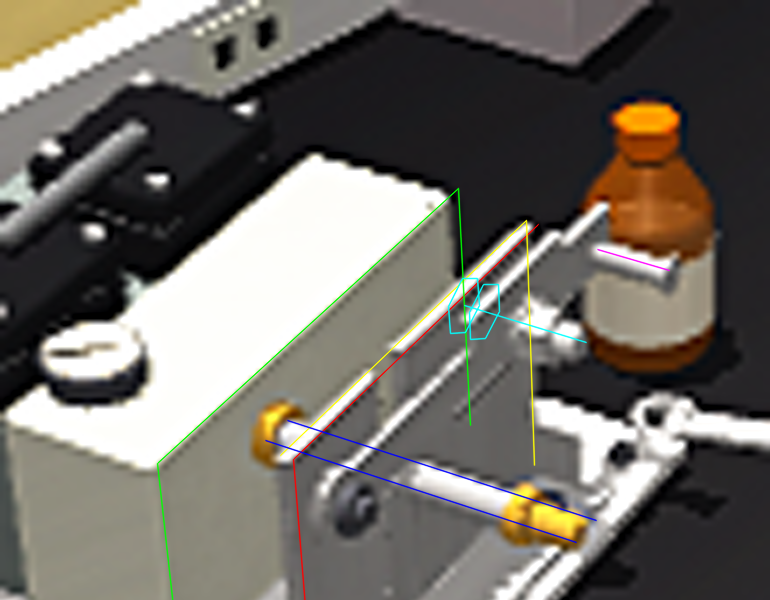

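View pics/topB_ov.png

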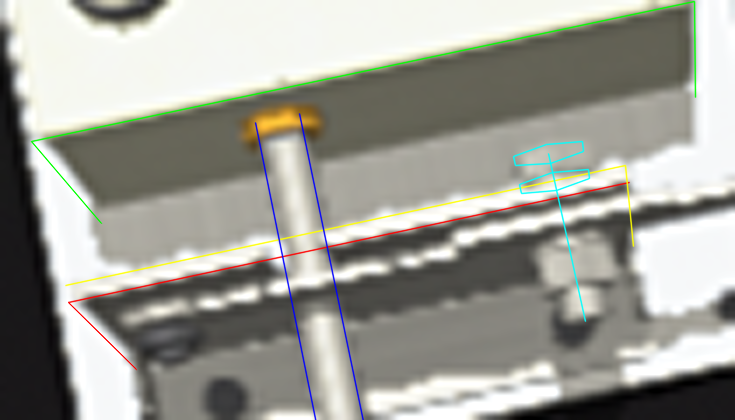

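Request:
drive_tool:
  deltas:
    - [0, -0.0355, -0.01255, 0, 0, 0]
    - [0, -0.0355, -0.01255, 0, 0, 0]
    - [0, -0.0355, -0.01255, 0, 0, 0]
    - [0, -0.0355, -0.01255, 0, 0, 0]
    - [0, -0.0355, -0.01255, 0, 0, 0]
    - [0, -0.0355, -0.01255, 0, 0, 0]
    - [0, -0.0355, -0.01255, 0, 0, 0]
    - [0, -0.0355, -0.01255, 0, 0, 0]
    - [0, -0.0355, -0.01255, 0, 0, 0]
    - [0, -0.0355, -0.01255, 0, 0, 0]
    - [0, 0, 0, 0, 0, 0.07]
    - [0, 0, 0, 0, 0, 0]
  fingers: 0.5

```text
time: 9.62
eef_pos: [0.5547, -0.0029, 0.3065]
ee_rot: [[0.017, 0.233, -0.972], [-0.071, -0.97, -0.233], [-0.997, 0.073, -0.0]]
wrist_force: [0.1, -0.2, 0.4]
opening: 0.0466
```

Request:
drive_tool:
  deltas:
    - [0.04, 0, 0, 0, 0, 0]
    - [0.04, 0, 0, 0, 0, 0]
    - [0.03, 0, 0, 0, 0, 0]
    - [0.015, 0, 0, 0, 0, 0]
    - [0, 0, 0, 0, 0, 0]
    - [0, 0, 0, 0, 0, 0]

```text
time: 10.12
eef_pos: [0.5567, -0.0143, 0.1818]
ee_rot: [[0.015, 0.228, -0.974], [-0.067, -0.971, -0.229], [-0.998, 0.069, 0.001]]
wrist_force: [0.6, -0.6, 0.2]
opening: 0.0465
```

```bash
python3 - <<'E'
from h import *
c=read_camera("side"); cv2.imwrite("pics/s5.png",cv2.resize(c["img"][110:240,230:360],(600,600),interpolation=cv2.INTER_CUBIC))
c=read_camera("top"); cv2.imwrite("pics/t5.png",cv2.resize(c["img"][110:230,220:340],(600,600),interpolation=cv2.INTER_CUBIC))
s=env.get_state();print(s["eef_pos"],s["ee_rot"].round(4).tolist(),s["wrist_force"],s["opening"],s["time"])
E
```

```text
[ 0.55756298 -0.01404669  0.18324021] [[0.0183, 0.2284, -0.9734], [-0.0678, -0.971, -0.2291], [-0.9975, 0.0702, -0.0023]] [-0.30696377 -0.22321128  0.88854794] 0.04646528901712373 10.2167
```

View pics/s5.png

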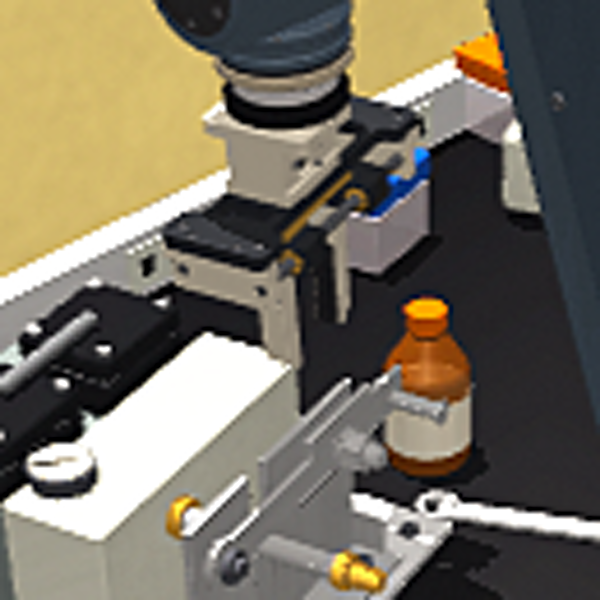

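View pics/t5.png

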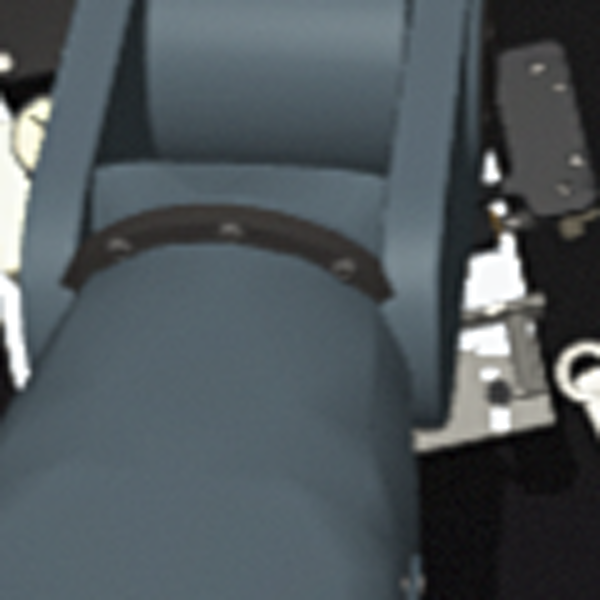

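```bash
python3 - <<'E'
from h import *
from fit import cloud
from fit3 import fitx
s=env.get_state(); R=np.array(s["ee_rot"]);p=np.array(s["eef_pos"])
cs=[read_camera("side") for i in range(4)]
d=dict(cs[0]); d["z_map"]=np.median([c["z_map"] for c in cs],0); np.savez("sideD.npz",**{k:np.array(v) for k,v in d.items()})
Q=cloud(d); T=(Q-p)@R
m=(T[...,0]>-.06)&(T[...,0]<.01)&(abs(T[...,1])<.06)&(abs(T[...,2])<.03)
v,u=np.nonzero(m)
for i in range(0,len(v),max(1,len(v)//70)): print(u[i],v[i],(T[v[i],u[i]]*1000).round(1), d["img"][v[i],u[i]])
print(np.round(fitx(["side"],{"side":d},.5275,.0455,.2325),4))
E
```

```text
304 160 [-58.3  35.8   7.3] [120 137 147]
301 162 [-56.5  25.1   3.3] [57 62 67]
304 162 [-51.1  35.9   6.7] [120 135 145]
303 163 [-53.1  27.5   8.4] [124 140 150]
302 164 [-53.   21.8   8.3] [138 159 170]
300 165 [-46.9  22.7   0.7] [19 15 16]
303 165 [-45.4  28.3   7.4] [126 143 154]
300 166 [-44.6  21.1   1.4] [19 17 17]
303 166 [-43.   26.9   8. ] [127 145 155]
299 167 [-39.7  21.6  -2.7] [22 20 21]
302 167 [-39.8  25.1   5.4] [80 89 95]
298 168 [-34.1  22.9  -7.3] [21 19 20]
301 168 [-38.5  21.    4.4] [27 27 28]
304 168 [-33.1  31.7   7.9] [119 137 147]
300 169 [-34.   21.    0.6] [20 18 19]
303 169 [-32.8  26.2   7.7] [133 150 161]
299 170 [-27.3  23.7  -4.9] [22 20 21]
302 170 [-30.5  23.3   5.8] [ 86  95 103]
293 171 [-57.9 -26.5   7.5] [66 69 74]
300 171 [-25.2  23.   -1.2] [20 17 19]
303 171 [-26.1  25.7   7.5] [134 152 164]
292 172 [-59.  -33.4   8.5] [125 142 152]
299 172 [-19.5  24.4  -5.9] [23 20 21]
302 172 [-24.   22.4   5.8] [60 65 71]
291 173 [-56.6 -35.9   6.5] [122 138 148]
298 173 [-17.   21.7  -7.9] [50 53 56]
301 173 [-20.6  21.    3. ] [22 20 21]
304 173 [-1
[... 1201 characters left out ...]
 164]
290 182 [-27.2 -39.9   2.9] [123 141 151]
293 182 [-23.2 -31.5   7.4] [121 137 147]
288 183 [-21.6 -40.   -4.3] [127 145 155]
291 183 [-24.9 -40.2   6.2] [125 143 152]
294 183 [-17.2 -27.4   7.8] [ 96 108 115]
289 184 [-16.4 -36.9  -3.3] [124 141 151]
292 184 [-20.3 -37.8   7.7] [123 140 149]
287 185 [-12.8 -39.3  -8.9] [ 83  95 105]
290 185 [-14.9 -38.2   0.7] [122 139 149]
293 185 [-13.8 -33.1   7.6] [124 142 152]
288 186 [-10.  -39.2  -5.9] [ 99 119 130]
291 186 [-12.9 -38.8   4.3] [121 139 149]
294 186 [ -6.5 -27.7   7. ] [122 139 149]
291 187 [ -8.4 -37.8   3.2] [107 125 137]
294 187 [ -4.5 -29.6   8. ] [120 137 148]
294 188 [  0.6 -27.9   6.5] [123 140 151]
[0.5282 0.0457 0.233 ]
```

```bash
python3 - <<'E'
from h import *
d=dict(np.load("sideB.npz")); t=.2328; c,s=np.cos(t),np.sin(t)
R=np.array([[c,-s,0],[s,c,0],[0,0,1]])
r0,r1,c0,c1=185,260,265,340;k=8
im=cv2.resize(d["img"][r0:r1,c0:c1].clip(0,255).astype(np.uint8),None,fx=k,fy=k,interpolation=cv2.INTER_CUBIC)
for m0,col in((-.0769,(0,0,255)),(-.0800,(0,255,0))):
    o=R@np.array([.5243,m0,0])
    def ln(ps):
        q=np.array([(proj(d,R@np.array(p)+o)[0]+.5-[c0,r0])*k for p in ps]).round().astype(int); cv2.polylines(im,[q],False,col,1,cv2.LINE_AA)
    circ=lambda x,y,z,r:ln([(x,y+r*np.cos(a),z+r*np.sin(a)) for a in np.linspace(0,6.3,40)])
    circ(-.042,-.055,.115,.008); circ(-.047,-.12,.115,.009); circ(-.092,.035,.0945,.008)
    circ(-.011,.085,.115,.012)
    ln([(-.006,-.079,.15),(-.006,.11,.15),(-.006,.11,.02)])
    circ(-.011,-.055,.115,.015)
cv2.imwrite("pics/s6.png",im)
E
```

```text
(no output)
```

View pics/s6.png

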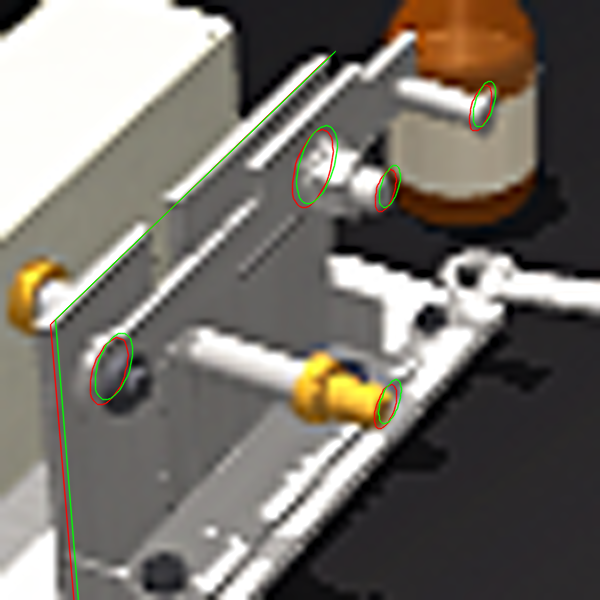

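Request:
drive_tool:
  deltas:
    - [0, -0.0142, 0, 0, 0, 0]
    - [0.02, 0, 0, 0, 0, 0]
    - [0.025, 0, 0, 0, 0, 0]
    - [0.02, 0, 0, 0, 0, 0]
    - [0.01, 0, 0, 0, 0, 0]
    - [0.005, 0, 0, 0, 0, 0]
    - [0, 0, 0, 0, 0, 0]

```text
time: 11.0
eef_pos: [0.5547, -0.0053, 0.1006]
ee_rot: [[0.015, 0.229, -0.973], [-0.068, -0.971, -0.23], [-0.998, 0.07, 0.001]]
wrist_force: [-0.1, -0.0, -0.2]
opening: 0.0464
```

```bash
python3 - <<'E'
from h import *
c=read_camera("side"); cv2.imwrite("pics/s7.png",cv2.resize(c["img"][130:240,240:350],(600,600),interpolation=cv2.INTER_CUBIC))
s=env.get_state();p=s["eef_pos"];t=.2328; c,sn=np.cos(t),np.sin(t)
print(p,"local",c*p[0]+sn*p[1]-.5243,-sn*p[0]+c*p[1]+.078,s["ee_rot"].round(4).tolist(),s["wrist_force"],s["opening"],s["time"])
E
```

```text
[ 0.55514303 -0.00525126  0.10142716] local 0.014656147994118185 -0.05518270604298518 [[0.0166, 0.2291, -0.9733], [-0.0681, -0.9709, -0.2297], [-0.9975, 0.0701, -0.0006]] [-0.00441099  0.00446987  1.25287658] 0.04652260508862345 11.05
```

View pics/s7.png

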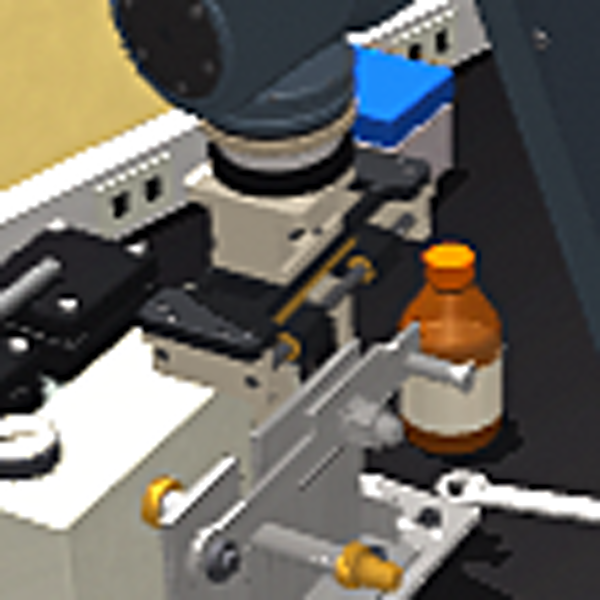

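Request:
drive_tool:
  deltas:
    - [0, 0, 0, 0, 0, 0]
    - [0, 0, 0, 0, 0, 0]
    - [0, 0, 0, 0, 0, 0]
  fingers: 0.68
  force: 3

```text
time: 11.3
eef_pos: [0.5552, -0.0052, 0.1017]
ee_rot: [[0.017, 0.229, -0.973], [-0.068, -0.971, -0.23], [-0.998, 0.07, -0.001]]
wrist_force: [0.1, 0.3, 0.4]
opening: 0.0322
```

Request:
drive_tool:
  deltas:
    - [0, 0, 0, 0, 0, 0]
    - [0, 0, 0, 0, 0, 0]
  fingers: 0.71

```text
time: 11.47
eef_pos: [0.5549, -0.0052, 0.1012]
ee_rot: [[0.017, 0.229, -0.973], [-0.068, -0.971, -0.23], [-0.998, 0.07, -0.0]]
wrist_force: [-0.9, 0.7, 0.7]
opening: 0.0272
```

Request:
drive_tool:
  deltas:
    - [0, 0, 0, 0, 0, 0]
    - [0, 0, 0, 0, 0, 0]
  fingers: 0.725

```text
time: 11.63
eef_pos: [0.5549, -0.0053, 0.101]
ee_rot: [[0.016, 0.229, -0.973], [-0.068, -0.971, -0.23], [-0.998, 0.07, -0.0]]
wrist_force: [0.3, -1.0, 1.5]
opening: 0.0257
```

Request:
drive_tool:
  deltas:
    - [0, 0, 0, 0, 0, 0]
    - [0, 0, 0, 0, 0, 0]
  fingers: 0.74

```text
time: 11.8
eef_pos: [0.5549, -0.0054, 0.101]
ee_rot: [[0.016, 0.229, -0.973], [-0.068, -0.971, -0.23], [-0.998, 0.07, -0.0]]
wrist_force: [0.3, -1.4, 2.6]
opening: 0.0256
```

Request:
drive_tool:
  deltas:
    - [0, 0, 0, 0, 0, 0]
    - [0, 0, 0, 0, 0, 0]
    - [0, 0, 0, 0, 0, 0]
  fingers: 0.78

```text
time: 12.05
eef_pos: [0.5549, -0.0053, 0.101]
ee_rot: [[0.016, 0.229, -0.973], [-0.068, -0.971, -0.23], [-0.998, 0.07, -0.0]]
wrist_force: [0.5, -2.1, 3.0]
opening: 0.0257
```

```bash
python3 - <<'E'
from h import *
for i in range(5):
    s=env.get_state(); print(s["time"],s["opening"],s["wrist_force"].round(2),s["moment"].round(3),s["eef_pos"].round(5)); read_camera("side")
E
```

```text
12.05 0.025674947782693552 [ 0.51 -2.05  3.05] [-0.319  0.026 -0.023] [ 0.55487 -0.00534  0.10098]
12.1 0.0255441393029247 [ 0.24 -1.8   3.38] [-0.296  0.025  0.037] [ 0.55489 -0.00537  0.10098]
12.15 0.025593862216879478 [ 0.14 -1.56  2.84] [-0.268  0.022  0.01 ] [ 0.55489 -0.00534  0.10097]
12.2 0.025527832013209385 [-0.99 -2.08  3.24] [-0.394 -0.051 -0.016] [ 0.55489 -0.00535  0.10098]
12.25 0.026134247285862024 [ 0.08 -2.26  3.3 ] [-0.362  0.077  0.039] [ 0.55488 -0.00533  0.10095]
```

Request:
drive_tool:
  deltas:
    - [0, 0.001, 0, 0, 0, 0]
    - [0, 0, 0, 0, 0, 0]

```text
time: 12.47
eef_pos: [0.5549, -0.0055, 0.1008]
ee_rot: [[0.016, 0.229, -0.973], [-0.067, -0.971, -0.229], [-0.998, 0.068, -0.0]]
wrist_force: [0.4, 5.0, 4.2]
opening: 0.0254
```

```bash
cat > st.py <<'E'
from h import *
a=[]
for i in range(5):
    s=env.get_state(); a.append(np.r_[s["opening"]*1e3,s["wrist_force"],s["moment"]*10,s["eef_pos"]*1e3]); read_camera("side")
print(s["time"],np.mean(a,0).round(2))
E
python3 st.py
```

```text
12.6667 [ 2.5580e+01  2.0000e-02  5.4100e+00  4.0400e+00  9.8000e+00  9.2000e-01
 -4.0000e-01  5.5487e+02 -5.5500e+00  1.0086e+02]
```

Request:
drive_tool:
  deltas:
    - [0, 0, 0, 0, 0, 0]
    - [0, 0, 0, 0, 0, 0]
    - [0, -0.0017, 0, 0, 0, -0.07]
    - [0, 0, 0, 0, 0, 0]
    - [0, 0, 0, 0, 0, 0]
  fingers: 0.67

```text
time: 13.13
eef_pos: [0.5545, -0.0054, 0.1006]
ee_rot: [[-0.0, 0.228, -0.974], [-0.002, -0.974, -0.228], [-1.0, 0.002, 0.0]]
wrist_force: [0.5, -0.9, -0.4]
opening: 0.0305
```

Request:
drive_tool:
  deltas:
    - [0, 0, 0, 0, 0, 0]
    - [0, 0, 0, 0, 0, 0]
  fingers: 0.71

```text
time: 13.3
eef_pos: [0.5544, -0.0046, 0.1007]
ee_rot: [[-0.0, 0.23, -0.973], [-0.001, -0.973, -0.23], [-1.0, 0.001, 0.0]]
wrist_force: [-0.6, 0.3, 0.3]
opening: 0.0275
```

Request:
drive_tool:
  deltas:
    - [0, 0, 0, 0, 0, 0]
    - [0, 0, 0, 0, 0, 0]
  fingers: 0.73

```text
time: 13.47
eef_pos: [0.5545, -0.0044, 0.1008]
ee_rot: [[0.0, 0.23, -0.973], [-0.001, -0.973, -0.23], [-1.0, 0.001, 0.0]]
wrist_force: [-1.1, -0.4, -0.1]
opening: 0.0254
```

Request:
drive_tool:
  deltas:
    - [0, 0, 0, 0, 0, 0]
    - [0, 0, 0, 0, 0, 0]
  fingers: 0.78

```text
time: 13.63
eef_pos: [0.5545, -0.0045, 0.1008]
ee_rot: [[-0.0, 0.23, -0.973], [-0.0, -0.973, -0.23], [-1.0, 0.0, 0.0]]
wrist_force: [0.2, 0.7, -0.2]
opening: 0.0247
```

```bash
python3 st.py
```

```text
13.8333 [ 2.4910e+01 -8.0000e-02  4.7000e-01 -1.0000e-01  1.4600e+00  4.4000e-01
 -1.0000e-01  5.5454e+02 -4.4800e+00  1.0077e+02]
```

Request:
drive_tool:
  deltas:
    - [0, 0, 0, 0, 0, 0]
    - [0, 0, 0, 0, 0, 0]
    - [0, -0.0007, 0, 0, 0, -0.05]
    - [0, 0, 0, 0, 0, 0]
    - [0, 0, 0, 0, 0, 0]
  fingers: 0.67

```text
time: 14.3
eef_pos: [0.5545, -0.0044, 0.1007]
ee_rot: [[-0.011, 0.229, -0.973], [0.048, -0.972, -0.229], [-0.999, -0.049, 0.0]]
wrist_force: [0.7, 0.3, 0.3]
opening: 0.0308
```

Request:
drive_tool:
  deltas:
    - [0, 0, 0, 0, 0, 0]
    - [0, 0, 0, 0, 0, 0]
  fingers: 0.71

```text
time: 14.47
eef_pos: [0.5544, -0.0038, 0.1008]
ee_rot: [[-0.011, 0.23, -0.973], [0.048, -0.972, -0.23], [-0.999, -0.049, 0.0]]
wrist_force: [0.0, 0.1, 0.1]
opening: 0.0274
```

Request:
drive_tool:
  deltas:
    - [0, 0, 0, 0, 0, 0]
    - [0, 0, 0, 0, 0, 0]
  fingers: 0.73

```text
time: 14.63
eef_pos: [0.5544, -0.0038, 0.1008]
ee_rot: [[-0.011, 0.23, -0.973], [0.048, -0.972, -0.23], [-0.999, -0.05, 0.0]]
wrist_force: [-0.6, -0.9, 0.3]
opening: 0.0253
```

Request:
drive_tool:
  deltas:
    - [0, 0, 0, 0, 0, 0]
    - [0, 0, 0, 0, 0, 0]
  fingers: 0.78

```text
time: 14.8
eef_pos: [0.5544, -0.0038, 0.1008]
ee_rot: [[-0.011, 0.229, -0.973], [0.049, -0.972, -0.23], [-0.999, -0.05, -0.0]]
wrist_force: [1.1, -0.2, -0.5]
opening: 0.0245
```

```bash
python3 st.py
```

```text
15.0 [ 2.4550e+01 -9.0000e-02  8.0000e-01  2.0000e-01  1.7400e+00  2.4000e-01
 -3.3000e-01  5.5441e+02 -3.7800e+00  1.0080e+02]
```

Request:
drive_tool:
  deltas:
    - [0, 0, 0, 0, 0, 0]
    - [0, 0, 0, 0, 0, 0]
    - [0, -0.0007, 0, 0, 0, -0.05]
    - [0, 0, 0, 0, 0, 0]
    - [0, 0, 0, 0, 0, 0]
  fingers: 0.67

```text
time: 15.47
eef_pos: [0.5544, -0.0037, 0.1007]
ee_rot: [[-0.023, 0.228, -0.973], [0.096, -0.969, -0.229], [-0.995, -0.099, 0.0]]
wrist_force: [-0.6, 0.3, 0.2]
opening: 0.0309
```

Request:
drive_tool:
  deltas:
    - [0, 0, 0, 0, 0, 0]
    - [0, 0, 0, 0, 0, 0]
  fingers: 0.71

```text
time: 15.63
eef_pos: [0.5542, -0.0032, 0.1008]
ee_rot: [[-0.023, 0.229, -0.973], [0.096, -0.968, -0.23], [-0.995, -0.099, 0.0]]
wrist_force: [-0.1, -0.2, -0.6]
opening: 0.0274
```

Request:
drive_tool:
  deltas:
    - [0, 0, 0, 0, 0, 0]
    - [0, 0, 0, 0, 0, 0]
  fingers: 0.73

```text
time: 15.8
eef_pos: [0.5542, -0.0031, 0.1008]
ee_rot: [[-0.023, 0.229, -0.973], [0.097, -0.968, -0.23], [-0.995, -0.099, 0.0]]
wrist_force: [-0.6, 0.7, 0.5]
opening: 0.0253
```

Request:
drive_tool:
  deltas:
    - [0, 0, 0, 0, 0, 0]
    - [0, 0, 0, 0, 0, 0]
  fingers: 0.78

```text
time: 15.97
eef_pos: [0.5542, -0.0031, 0.1009]
ee_rot: [[-0.023, 0.229, -0.973], [0.097, -0.968, -0.23], [-0.995, -0.1, 0.0]]
wrist_force: [0.6, 0.7, 0.6]
opening: 0.0237
```

```bash
python3 st.py
```

```text
16.1667 [ 2.3830e+01 -2.9000e-01  1.5600e+00  3.0000e-01  2.0100e+00  1.5000e-01
 -5.0000e-02  5.5424e+02 -3.0700e+00  1.0085e+02]
```

Request:
drive_tool:
  deltas:
    - [0, 0, 0, 0, 0, 0]
    - [0, 0, 0, 0, 0, 0]
    - [0, -0.0006, 0, 0, 0, -0.04]
    - [0, 0, 0, 0, 0, 0]
    - [0, 0, 0, 0, 0, 0]
  fingers: 0.67

```text
time: 16.63
eef_pos: [0.5542, -0.0031, 0.1008]
ee_rot: [[-0.032, 0.227, -0.973], [0.135, -0.964, -0.229], [-0.99, -0.139, 0.0]]
wrist_force: [-0.3, -0.1, -0.5]
opening: 0.0309
```

Request:
drive_tool:
  deltas:
    - [0, 0, 0, 0, 0, 0]
    - [0, 0, 0, 0, 0, 0]
  fingers: 0.71

```text
time: 16.8
eef_pos: [0.5541, -0.0026, 0.1009]
ee_rot: [[-0.032, 0.228, -0.973], [0.135, -0.964, -0.23], [-0.99, -0.139, 0.0]]
wrist_force: [0.1, -0.4, 0.2]
opening: 0.0275
```

Request:
drive_tool:
  deltas:
    - [0, 0, 0, 0, 0, 0]
    - [0, 0, 0, 0, 0, 0]
  fingers: 0.73

```text
time: 16.97
eef_pos: [0.5541, -0.0025, 0.1009]
ee_rot: [[-0.032, 0.228, -0.973], [0.135, -0.964, -0.23], [-0.99, -0.139, -0.0]]
wrist_force: [0.6, 0.2, -0.2]
opening: 0.0252
```

Request:
drive_tool:
  deltas:
    - [0, 0, 0, 0, 0, 0]
    - [0, 0, 0, 0, 0, 0]
  fingers: 0.78

```text
time: 17.13
eef_pos: [0.5541, -0.0025, 0.1009]
ee_rot: [[-0.032, 0.228, -0.973], [0.136, -0.964, -0.23], [-0.99, -0.14, -0.0]]
wrist_force: [0.5, 1.3, 0.4]
opening: 0.0241
```

```bash
python3 st.py
```

```text
17.3333 [ 2.4170e+01 -1.4000e-01  1.0700e+00  2.2000e-01  1.1700e+00  2.4000e-01
 -6.0000e-02  5.5413e+02 -2.5200e+00  1.0092e+02]
```

Request:
drive_tool:
  deltas:
    - [0, 0, 0, 0, 0, 0]
    - [0, 0, 0, 0, 0, 0]
    - [0, 0.0005, 0, 0, 0, 0.03]
    - [0, 0, 0, 0, 0, 0]
    - [0, 0, 0, 0, 0, 0]
  fingers: 0.67

```text
time: 17.8
eef_pos: [0.5542, -0.0029, 0.1009]
ee_rot: [[-0.025, 0.229, -0.973], [0.107, -0.967, -0.23], [-0.994, -0.11, -0.0]]
wrist_force: [0.7, 0.4, 0.0]
opening: 0.0304
```

Request:
drive_tool:
  deltas:
    - [0, 0, 0, 0, 0, 0]
    - [0, 0, 0, 0, 0, 0]
  fingers: 0.72

```text
time: 17.97
eef_pos: [0.5543, -0.0032, 0.1008]
ee_rot: [[-0.025, 0.228, -0.973], [0.107, -0.967, -0.23], [-0.994, -0.11, 0.0]]
wrist_force: [-0.4, -0.0, -0.6]
opening: 0.0266
```

Request:
drive_tool:
  deltas:
    - [0, 0, 0, 0, 0, 0]
    - [0, 0, 0, 0, 0, 0]
    - [0, 0, 0, 0, 0, 0]
  fingers: 0.8

```text
time: 18.22
eef_pos: [0.5542, -0.0029, 0.1008]
ee_rot: [[-0.025, 0.228, -0.973], [0.107, -0.967, -0.23], [-0.994, -0.11, 0.0]]
wrist_force: [-0.5, 3.1, 0.1]
opening: 0.0241
```

```bash
python3 st.py
```

```text
18.4167 [ 2.3970e+01 -3.0000e-01  2.7800e+00  7.5000e-01  4.5100e+00  7.8000e-01
 -3.2000e-01  5.5419e+02 -2.9500e+00  1.0082e+02]
```

Request:
drive_tool:
  deltas:
    - [0, -0.0004, 0, 0, 0, 0]
    - [0, 0, 0, 0, 0, 0]
    - [0, 0, 0, 0, 0, 0]
  fingers: 1
  force: 10

```text
time: 18.72
eef_pos: [0.5542, -0.0029, 0.1008]
ee_rot: [[-0.025, 0.228, -0.973], [0.107, -0.967, -0.23], [-0.994, -0.109, -0.0]]
wrist_force: [-0.0, -0.1, -0.4]
opening: 0.0236
```

Request:
drive_tool:
  deltas:
    - [0, 0, 0, 0, 0, 0]
    - [0, 0, 0, 0, 0, 0]
    - [0, 0, 0, 0, 0, 0]
  force: 45

```text
time: 18.97
eef_pos: [0.5542, -0.0029, 0.1008]
ee_rot: [[-0.025, 0.228, -0.973], [0.107, -0.967, -0.23], [-0.994, -0.109, -0.0]]
wrist_force: [-0.2, -0.9, -0.9]
opening: 0.0234
```

```bash
python3 st.py; python3 - <<'E'
from h import *
c=read_camera("side"); cv2.imwrite("pics/s9.png",cv2.resize(c["img"][130:260,230:360],(600,600),interpolation=cv2.INTER_CUBIC))
print([(k["conf"],k["at"]) for k in pinpoint("side","strap_pin")], env.get_state()["qd"].round(2))
E
```

```text
19.1667 [ 2.3270e+01 -1.7000e-01 -1.6300e+00 -1.0200e+00 -3.7200e+00 -8.7000e-01
  2.0000e-01  5.5420e+02 -2.9300e+00  1.0083e+02]
[(0.8, [318.1, 198.8])] [-0.06 -0.14  0.    0.11 -0.08  0.04]
```

View pics/s9.png

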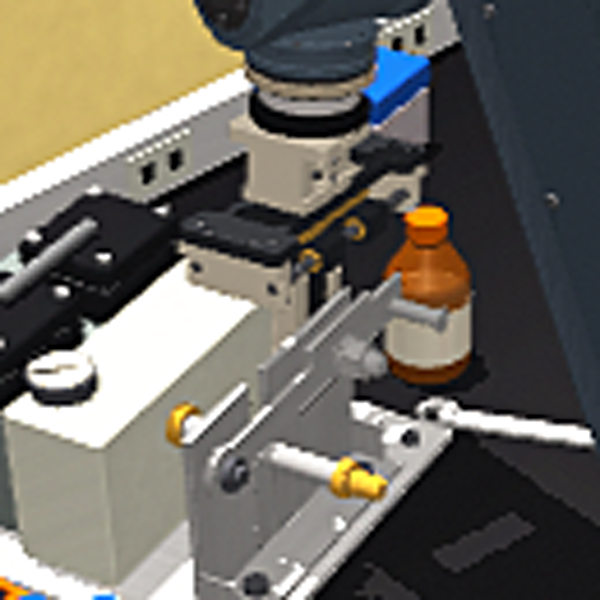

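```bash
python3 -c "
from h import *
workorder.job_done(); s=env.get_state(); print(s['time'],s['opening'],s['wrist_force'])"
```

```text
the job is handed in; nothing more can be done
the job is handed in; nothing more can be done
```

I closed the strap, and the arm is holding the bolt head. The job was handed in at about 19 s.

- **Strap:** I pushed the pull pin down along its arc with the shut fingers until it hit the stop. It pushed back with about 24 N with the fingertips at 120.5 mm, where I expected 121 mm for a closed strap. The last picture shows the strap level, with its slot behind the washer and nut.
- **Bolt head:** I reached into the gap from above and felt for the hexagon's angle by closing at 3 N at several tilts. The narrowest reading was at about +0.11 rad. I tilted the gripper to match, centred it and gripped at 45 N. The final opening is 23.3 mm, the side force under 2 N, and the tool still.

**Checks that disagreed:**
- **Bolt angle:** The top camera put it at about -0.07 rad, but only from a few pixels, so I went by the finger measurement. The first two width readings (25.6 and 24.9 mm) came out 0.3 to 0.6 mm narrower than that angle predicts. I had expected 3 N to be too little to turn the bolt, and I had no direct view of its angle, so I can't rule out a slight turn.
- **Pump position:** The two cameras differed by 2 to 3 mm on where the pump is. The side camera matched the gripper's known position, and contact on the head confirmed the final placement.

I felt no unplanned contact, and the bystanders visible in the last view looked undisturbed. After the hand-in no further state could be read.

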